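# Build up an ignition coil in its spring-jaw nest

### The arm

A 7-joint arm with a two-finger parallel gripper is mounted at the origin on the work surface. World frame = base frame: x ahead of the robot, y to its left, z up, the work surface at z = 0. Lengths are in mm, angles in rad, forces in N, time in s.
With the tool pointing down it reaches from about 400 to 850 mm from the base axis. Payload 6.9 kg.
Tool frame: the origin (TCP) lies at the very end of the fingers, on their centre line; the grasp point (between the pads) lies 19 mm behind it; z points along the fingers, y is the line along which they close (so a half turn about z gives the same grasp; the last joint's range is limited). The gripper opens to 85 mm and grips with 20 to 120 N. Pads are 22 mm wide; open, the fingers measure 114 mm over their backs; the gripper's body (76 mm by 85 mm) begins 54 mm behind the grasp point. The pads swing forward as they close: fully open they stand 13 mm farther back than shut.
Start: joints at [1.405, 0.507, -0.238, 1.5, 0.126, 1.149, -0.155], TCP at [167.762, -602.052, 194.075] pointing down, gripper open.
Joint ranges: [-3.08, 3.08], [-0.24, 2.05], [-1.43, 1.35], [0, 2.5], [-1.52, 4.66], [0.17, 1.96], [-2.89, 2.89]. Speed limits (rad/s): [2.39, 2.39, 3.14, 3.14, 3.14, 3.14, 3.14].

### API

Orientations are given as a unit quaternion [x, y, z, w].
In Python, from plant import manip, optics, models gives the robot as it stands.
- The arm moves only by the tool servo_tool, never from a script. Its argument "increments" is a list of rows, each a list of 6 numbers: the shift along the tool's x, y, z as a fraction of full scale, then the turn, a rotation vector about the tool's x, y, z as a fraction of full scale. A call has 1 to 8 rows; each row is the pose to reach, as a shift and turn from the pose commanded when the call began, along the tool's axes at that moment, turning the shorter way round; what a row does not reach only later rows make up. Full scale, the value 1, is 10 cm for a shift and pi rad for a turn. A row lasts 1/12 s, in which the tool goes at most 41.7 mm and 7.16 degrees, less where a joint would pass 70% of its speed; a pose out of reach is approached as far as the arm can. A call with a number of a shift or a turn outside -1 to 1 is refused whole. A call with a gripper value outside its range is refused whole. "fingers" is the finger opening in mm, from 0 to 85.4, set as the call begins (left out, the last holds). The fingers move at their own pace and stop on an object; "squeeze" is the grip in N (left out, the last holds). Time passes only in rows, so rows that repeat a pose let the fingers close. It gives the time, the measured TCP pose, the force, the opening and the grip force at its end, in the units of the state.
- manip.read_state(): the state, without advancing time (a new reading comes with each control period).
- optics.snapshot(name): name is "scene" or "side" or "wrist"; returns a dict with "frame" (480x640x3 uint8, blue, green, red), "fx", "fy", "cx", "cy" (pixels), "R" (3x3) and "t" (3): a world point X has camera coordinates R X + t. Camera axes: x right, y down, z forward; pixel columns grow to the right and rows downward; lengths in mm; the calibration is good to about 2 mm. A picture is of the moment at which its call begins. There is no depth.
- manip.hand_in(): hands the job in; it is judged then, once.
Trained networks look in the newest picture that a camera, given by its name, has taken for a name from the list of things; names that differ only in an ending like _2 or _b are one class to them, and where a whole thing is asked for, a point or a joint stands for the part that bears it (a point fixed in the world has none). Each returns a list of dicts, best first, with "confidence" (0 to 1); they miss things now and then, are a little off and sometimes report something else, mostly with a low value. They report only what shows in the picture. A call takes as long as a camera call. They do not tell look-alikes from the thing itself.
- models.boxes_of(camera, query): "location" ([row, column] in pixels, amid what is visible of it).
The state is a dict: "clock": time; "q": joint angles; "joint_velocities": joint speeds; "tau": joint torques, N m; "position": TCP position; "tcp_rot": TCP orientation; "wrist_force": force on the tool from outside, world axes, zero at the start; "moment": the same for the moment, N m; "grip_width": finger opening in mm; "grasp_force": force on a finger pad.
Only numpy, scipy, OpenCV 4.12 (cv2) and the standard library are available. Lean on these libraries where they do the work, as an engineer would, in place of code of your own. Each camera call takes 0.05 s, during which the arm holds its last target. There are 200 camera calls.

### The job

Build up the ignition coil in the assembly nest, from the bottom up: stand the bare coil in the nest and push it down until the spring jaws snap into its groove and its foot is fully home, then put the steel collar over its neck, then the grey boot over the neck on top of the collar, wide end down, and last the steel contact, stem down, into the top of the boot until its flange rests on the boot. Every part must sit fully down and upright and be let go before the next one is added. Leave the finished coil and the screwdriver where they are.

Things in the scene. Friction and masses are not known exactly. Their poses are not given: they have to be found in the camera images.
- nest: Sizes in mm. Fixed nest: plate 100 x 110, 8 thick; on it a block 60 x 60, top at 24, round hole d 37 down to the plate. Over the hole at +y and -y two steel spring jaws, round noses at height 28, gap 29, springing back up to 6 each, tops at 35. Pressing the coil in takes about 4-8 N, at any turn; its foot must reach the plate. Origin: hole axis at bench level. Home: coil origin 8 above this.
- coil: Sizes in mm. Bare black coil, upright, 220 g, turned any way. Foot d 26 tapers to 34 at height 10; groove d 29 at 15-26; barrel d 40 from 34 to 80 (shoulder); neck d 24 from 80 to 106, top 5 tapered to d 17. Ear with brass bush, 22 wide, along +x to 46 from the axis at heights 62-72; stub d 12 along -x to 40 at 44-56: grip the barrel across y. Origin: centre of the foot's underside, z up.
- collar: Plain steel ring lying flat: 38 mm outside and 27 mm inside diameter, 10 mm thick, 30 g. Goes over the coil's neck and rests on the shoulder. Origin: centre of its underside; z along its axis.
- boot: Grey hollow sleeve standing on its wide end: 36 mm outside, 27 mm inside diameter up to height 20 mm; above that 30 outside, 22 inside, open top at 55 mm. Four small fins up to height 37 stand out 3 mm. 45 g. Goes over the coil's neck and rests on the collar. Origin: centre of its underside; z along its axis.
- contact: Turned steel contact standing on its stem: stem d 18 mm, 24 mm long, foot chamfered to d 12; flange d 28 from 24 to 28 mm; head d 16 up to 52 mm, by which it is gripped. 50 g. The stem goes into the d 22 hole in the boot's top, the flange rests on the boot. Origin: centre of the stem's underside; z up along its axis.
- finished: Bystander: a finished coil standing by as a sample (black coil with collar, grey boot and contact already on it), 173 mm tall, 500 g. Origin: centre of its foot. Leave it alone.
- screwdriver: Bystander: a screwdriver lying on the bench at the left, about 200 mm long. Leave it alone.
There are look-alikes about, which are no part of the job. Leave any purple look-alike of the coil alone. Leave any purple look-alike of the boot alone.

How it is judged:
By the outcome, as a careful person would: the job done as asked, in the order asked, and still so for the second after the job is handed in, with the robot touching nothing.
It also fails if it takes over 131 s, if anything falls off the work surface, if the arm or the gripper's body presses on something with over 40 N, if the wrist force passes 120 N, or if a joint passes its speed limit or range.

## Working session

There is one attempt and no reset: what is moved stays moved. The work goes in short steps, Python scripts to look and compute and a tool call to move; the robot and the scene stay as the last step left them, time stands still between calls to the robot, and variables do not carry over. Pictures are saved under pics/ and viewed, at most 14 in all, crops included, and the job is handed in when it is done.

Besides the shell and the picture viewer there is one more tool, called after "Call:" by a JSON object that holds its "method" and its "body", one argument or row to a line. servo_tool: Moves the arm, as the interface text tells. Its arguments: {"type":"object","properties":{"increments":{"type":"array"},"fingers":{"type":"number"},"squeeze":{"type":"number"}},"required":["increments"]}

```bash
mkdir -p pics; ls; cat > h.py <<'E'
import numpy as np, cv2
from plant import manip, optics, models
def ray(s,rc):
    R=np.array(s["R"]);t=np.array(s["t"])
    d=R.T@np.array([(rc[1]-s["cx"])/s["fx"],(rc[0]-s["cy"])/s["fy"],1]);return -R.T@t,d
def atz(s,rc,z):
    o,d=ray(s,rc);return o+d*(z-o[2])/d[2]
def proj(s,X):
    c=np.array(s["R"])@np.array(X,float)+np.array(s["t"]);return s["fy"]*c[1]/c[2]+s["cy"],s["fx"]*c[0]/c[2]+s["cx"]
E
python3 - <<'E'
from h import *
st=manip.read_state();print({k:np.round(v,3) for k,v in st.items()})
for n in("scene","side"):
    s=optics.snapshot(n);cv2.imwrite(f"pics/{n}0.png",s["frame"]);print(n,s["fx"],np.round(s["R"],3).tolist(),np.round(s["t"]),"cam",np.round(-np.array(s["R"]).T@np.array(s["t"])))
    for q in("nest","coil","collar","boot","contact","finished","screwdriver"):
        print(q,[(np.round(b["location"]).tolist(),round(b["confidence"],2)) for b in models.boxes_of(n,q)][:4])
E
```

```text
pics
{'clock': np.float64(0.0), 'q': array([ 1.404,  0.508, -0.238,  1.501,  0.126,  1.149, -0.155]), 'joint_velocities': array([ 0.   ,  0.002,  0.002,  0.002, -0.   , -0.002, -0.   ]), 'tau': array([ 0.0000e+00, -6.2059e+01, -2.1870e+00, -2.4965e+01,  1.3000e-02,
        1.2000e-02,  0.0000e+00]), 'position': array([ 167.567, -601.535,  193.262]), 'tcp_rot': array([ 0.991,  0.136, -0.   , -0.001]), 'wrist_force': array([ 0.721, -0.531, -0.286]), 'moment': array([-0.039, -0.02 ,  0.009]), 'grasp_force': np.float64(0.0), 'grip_width': np.float64(85.69)}
scene 614.1253315821994 [[-0.609, 0.793, -0.014], [0.492, 0.364, -0.791], [-0.622, -0.488, -0.612]] [ 332. -232. 1677.] cam [1360.  640.  847.]
nest [([197.0, 257.0], 0.65)]
coil [([221.0, 244.0], 0.95), ([223.0, 295.0], 0.62)]
collar [([293.0, 360.0], 0.53)]
boot [([208.0, 338.0], 0.83), ([222.0, 355.0], 0.77)]
contact [([274.0, 469.0], 0.72)]
finished [([199.0, 154.0], 0.58)]
screwdriver [([402.0, 448.0], 0.79)]
side 525.482532215779 [[-0.95, -0.31, -0.016], [-0.166, 0.55, -0.819], [0.263, -0.776, -0.574]] [ 539.  102. 1226.] cam [ 207. 1062.  796.]
nest []
coil [([185.0, 333.0], 0.88), ([206.0, 346.0], 0.74)]
collar [([236.0, 375.0], 0.41)]
boot [([240.0, 375.0], 0.71), ([222.0, 393.0], 0.67)]
contact [([312.0, 344.0], 0.61)]
finished [([140.0, 329.0], 0.73)]
screwdriver [([327.0, 193.0], 0.68)]
```

View pics/scene0.png

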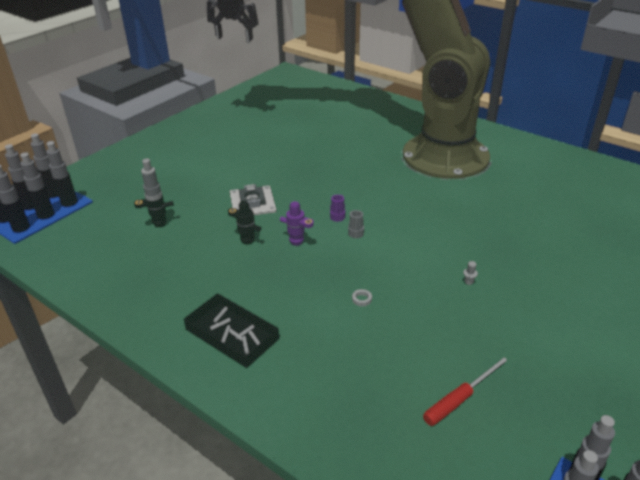

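View pics/side0.png

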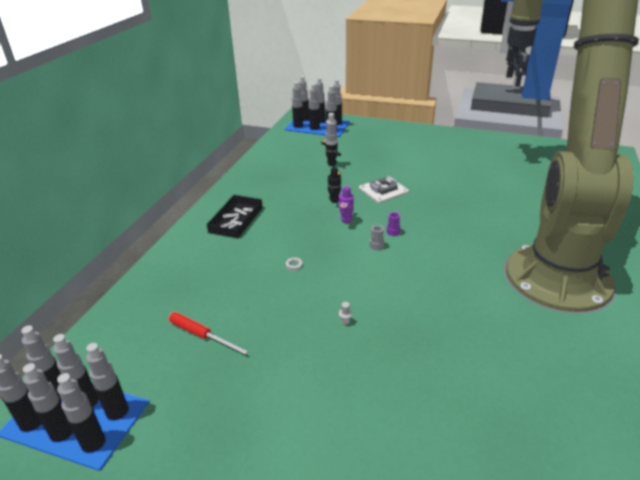

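The scene view shows the black coil at about (221,246) and a purple coil look-alike at (223,295). The grey boot is at (223,356) and a purple boot at (208,338). The collar is at (297,362), the contact at (273,470), the nest at (199,253) and the finished sample at (195,154). In the side view they are: coil (185,334), grey boot (237,377), collar (263,294), contact (313,345), nest (188,384).
I'll take the black coil and the grey boot, and check that choice in a crop.

```bash
python3 - <<'E'
from h import *
a=optics.snapshot("scene");b=optics.snapshot("side")
P={"coil":((221,246),(185,334)),"pcoil":((223,295),(206,346)),"boot":((223,356),(237,377)),"pboot":((208,338),(224,393)),"collar":((297,362),(263,294)),"contact":((273,470),(313,345)),"nest":((199,253),(188,384)),"fin":((195,154),(140,331))}
for k,(p,q) in P.items():
    o1,d1=ray(a,p);o2,d2=ray(b,q);m=np.linalg.lstsq(np.c_[d1,-d2],o2-o1,rcond=None)[0]
    x,y=o1+d1*m[0],o2+d2*m[1];print(k,np.round((x+y)/2),np.round(np.linalg.norm(x-y),1))
c1=cv2.resize(a["frame"][160:310,220:490],None,fx=2.9,fy=2.9,interpolation=3)
c2=cv2.resize(b["frame"][110:330,280:420],None,fx=2,fy=2,interpolation=3)
cv2.imwrite("pics/c1.png",c1)
E
```

```text
coil [ 600. -171.   56.] 2.6
pcoil [538. -82.  51.] 4.5
boot [432.   6.  30.] 0.2
pboot [406. -63.  29.] 0.6
collar [604. 142.   8.] 2.3
contact [432. 290.  27.] 0.9
nest [ 477. -270.   10.] 0.2
fin [ 677. -381.   87.] 3.7
```

View pics/c1.png

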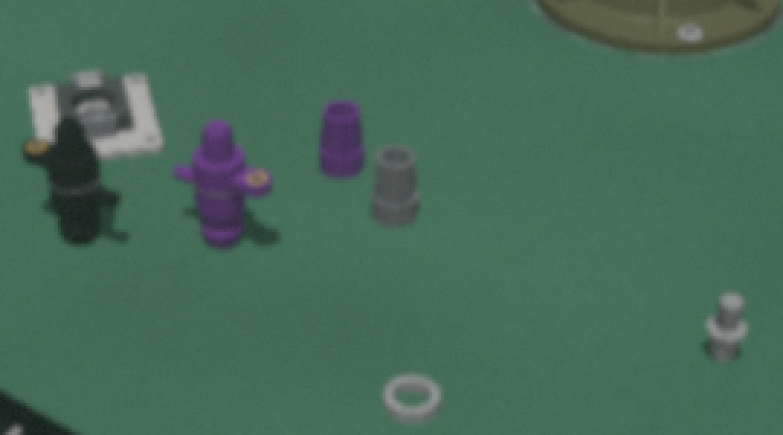

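The crop confirms it. The black coil is at scene (221,246), with its ear's brass bush at (211,233); the grey boot is at (223,356). The purple pair next to them stay untouched. Next I move in for a close wrist view.

```bash
cat >> h.py <<'E'
from scipy.spatial.transform import Rotation as Ro
def goalR(yaw): return Ro.from_matrix(np.array([[np.cos(yaw),np.sin(yaw),0],[np.sin(yaw),-np.cos(yaw),0],[0,0,-1]]))
def plan(*goals):
    """goals: (x,y,z,yaw); prints the net row of each successive call"""
    st=manip.read_state();p=np.array(st["position"]);R=Ro.from_quat(st["tcp_rot"])
    m=R.as_matrix();print("at",np.round(p,1),"yaw",round(np.arctan2(m[1,0],m[0,0]),3),"t",st["clock"],"F",np.round(st["wrist_force"],1),"w",round(st["grip_width"],1),"g",round(st["grasp_force"],1))
    for g in goals:
        G=goalR(g[3]);gp=np.array(g[:3],float)
        d=R.inv().apply(gp-p);rv=(R.inv()*G).as_rotvec()
        n=int(max(1,np.ceil(np.abs(d).max()/100),np.ceil(np.linalg.norm(rv)/1.0)))
        for i in range(n):
            R1=R*Ro.from_rotvec(rv/n);p1=p+(gp-p)/(n-i)
            dd=R.inv().apply(p1-p)
            rows=int(np.ceil(max(np.linalg.norm(dd)/41.7,np.linalg.norm(rv/n)/0.125)))
            print(np.round(np.r_[dd/100,rv/n/np.pi],4).tolist(),"rows",rows);p,R=p1,R1
E
python3 - <<'E'
from h import *
a=optics.snapshot("scene")
e=atz(a,(210.7,232.8),70);print(e)
plan((167,-601,300,0.273),(480,-200,300,0.273))
E
```

```text
[ 601.18554603 -208.98632327   70.        ]
at [ 167.7 -602.1  194.1] yaw 0.272 t 0.95 F [-0.3  0.3  0.2] w 85.7 g 0.0
[-0.0021, -0.0061, -0.5296, -0.0, 0.0, -0.0002] rows 2
[-0.0021, -0.0061, -0.5296, -0.0, 0.0, -0.0002] rows 2
[0.8191, -0.6035, 0.0, -0.0, 0.0, 0.0] rows 3
[0.8191, -0.6035, 0.0, -0.0, 0.0, 0.0] rows 3
[0.8191, -0.6035, 0.0, -0.0, 0.0, 0.0] rows 3
[0.8191, -0.6035, 0.0, -0.0, 0.0, 0.0] rows 3
[0.8191, -0.6035, 0.0, -0.0, 0.0, 0.0] rows 3
```

Call:
{"method": "servo_tool", "body": {
  "increments": [
    [0,0,-0.4,0,0,0],
    [0,0,-0.8,0,0,0],
    [0,0,-1,0,0,0]
  ]
}}

```text
clock: 1.2
position: [168.3, -603.0, 298.7]
tcp_rot: [0.991, 0.135, 0.001, 0.002]
wrist_force: [-0.4, -0.0, 1.1]
grip_width: 85.5
grasp_force: 0.0
```

Call:
{"method": "servo_tool", "body": {
  "increments": [
    [0.8,-0.6,0,0,0,0],
    [0.8,-0.6,0,0,0,0],
    [0.8,-0.6,0,0,0,0]
  ]
}}

```text
clock: 1.45
position: [233.1, -518.6, 295.1]
tcp_rot: [0.99, 0.138, 0.002, -0.0]
wrist_force: [1.0, 0.5, 0.3]
grip_width: 85.6
grasp_force: 0.0
```

Call:
{"method": "servo_tool", "body": {
  "increments": [
    [0.8,-0.6,0,0,0,0],
    [0.8,-0.6,0,0,0,0],
    [0.8,-0.6,0,0,0,0]
  ]
}}

```text
clock: 1.7
position: [293.8, -438.5, 294.7]
tcp_rot: [0.99, 0.138, 0.001, -0.0]
wrist_force: [0.5, 0.6, -0.6]
grip_width: 85.5
grasp_force: 0.0
```

Call:
{"method": "servo_tool", "body": {
  "increments": [
    [0.8,-0.6,0,0,0,0],
    [0.8,-0.6,0,0,0,0],
    [0.8,-0.6,0,0,0,0]
  ]
}}

```text
clock: 1.95
position: [354.4, -359.0, 294.7]
tcp_rot: [0.99, 0.139, 0.001, -0.001]
wrist_force: [1.2, 0.6, 0.1]
grip_width: 85.3
grasp_force: 0.0
```

Call:
{"method": "servo_tool", "body": {
  "increments": [
    [0.8,-0.6,0,0,0,0],
    [0.8,-0.6,0,0,0,0],
    [0.8,-0.6,0,0,0,0]
  ]
}}

```text
clock: 2.2
position: [415.0, -279.5, 294.7]
tcp_rot: [0.99, 0.139, 0.001, -0.001]
wrist_force: [0.7, 0.4, 0.2]
grip_width: 85.1
grasp_force: 0.0
```

Call:
{"method": "servo_tool", "body": {
  "increments": [
    [0.8,-0.6,0,0,0,0],
    [0.8,-0.6,0,0,0,0],
    [0.8,-0.6,0,0,0,0],
    [0.8,-0.6,0,0,0,0],
    [0.8,-0.6,0,0,0,0]
  ]
}}

```text
clock: 2.62
position: [472.9, -204.8, 294.1]
tcp_rot: [0.991, 0.137, -0.0, 0.0]
wrist_force: [-0.5, -0.9, -0.5]
grip_width: 85.0
grasp_force: 0.0
```

```bash
python3 - <<'E'
from h import *
plan()
s=optics.snapshot("wrist");cv2.imwrite("pics/w1.png",s["frame"]);print(s["fx"],np.round(-np.array(s["R"]).T@np.array(s["t"])),np.round(s["R"],2).tolist())
for k,X in {"coil":(600,-171,106),"nest":(477,-270,24)}.items(): print(k,np.round(proj(s,X)))
for q in ("coil","nest","boot"): print(q,[(np.round(b["location"]),round(b["confidence"],2)) for b in models.boxes_of("wrist",q)])
E
```

```text
at [ 472.9 -204.8  294.1] yaw 0.274 t 2.6167 F [-0.5 -0.9 -0.5] w 85.0 g 0.0
351.65001773585607 [ 547. -185.  473.] [[0.27, -0.96, -0.0], [-0.92, -0.26, 0.3], [-0.29, -0.08, -0.95]]
coil [ 68. 322.]
nest [202. 369.]
coil [(array([ 77., 328.]), 0.9), (array([195., 368.]), 0.73), (array([106., 228.]), 0.68)]
nest [(array([196., 368.]), 0.59)]
boot [(array([212., 203.]), 0.96), (array([178., 148.]), 0.7)]
```

View pics/w1.png

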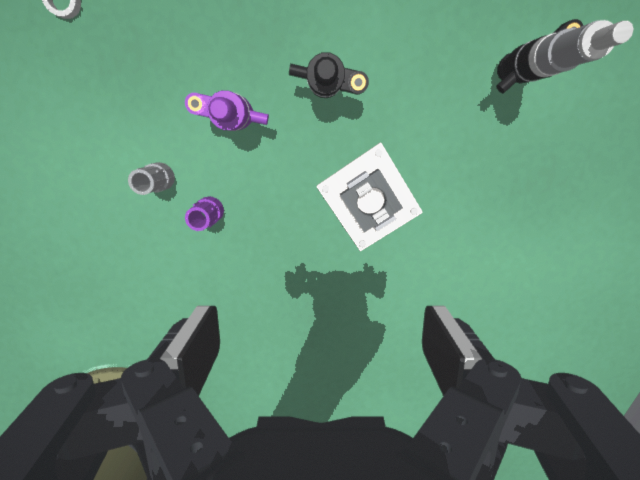

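The wrist view shows the black coil's neck at (73,325) with its ear bush at (82,358). The nest hole is at (200,370), the grey boot at (180,143) and the purple boot at (214,203). The purple coil is at (108,226) and the finished sample is at the upper right, clear of the work.

```bash
python3 - <<'E'
from h import *
s=optics.snapshot("wrist")
f=s["frame"]
print("corners",[np.round(atz(s,c,8),1).tolist() for c in((187,317),(143,381),(211,422),(250,361))])
ear=atz(s,(82,358),72);stub=atz(s,(70,291),50);print("ear",ear,"stub",stub,np.arctan2(*(ear-stub)[1::-1]))
print("top",atz(s,(65,326),106),"nesthole",atz(s,(201,371),8), "jaws",atz(s,(181,359),35),atz(s,(213,382),35))
print("boot top",atz(s,(182,143),55))
c1=cv2.resize(f[40:110,280:380],None,fx=4,fy=4,interpolation=3)
c2=cv2.resize(f[140:255,310:425],None,fx=3.4,fy=3.4,interpolation=3)
o=np.zeros((391,800,3),np.uint8);o[:280,:400]=c1;o[:391,400:791]=c2;cv2.imwrite("pics/c2.png",o)
E
```

```text
corners [[473.5, -202.6, 8.0], [549.4, -266.4, 8.0], [480.1, -348.0, 8.0], [404.8, -285.3, 8.0]]
ear [ 600.91370129 -212.91326785   72.        ] stub [ 595.889272  -140.0742398   50.       ] -1.5019255170827133
top [ 602.22076246 -177.24552129  106.        ] nesthole [ 474.72113559 -277.31245501    8.        ] jaws [ 498.77618806 -250.00940621   35.        ] [ 467.81221806 -290.44106134   35.        ]
boot top [431.38901157  -0.73345768  55.        ]
```

View pics/c2.png

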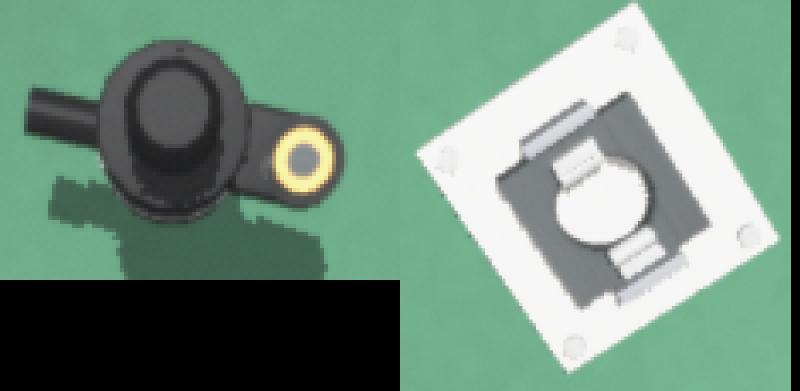

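```bash
python3 - <<'E'
from h import *
s=optics.snapshot("wrist")
print(np.mean([atz(s,c,8) for c in((184.7,315),(141,379),(210.6,421),(249.4,360))],0),"hole",atz(s,(198.2,370),24))
print("neck",atz(s,(65,324.5),106),"should",atz(s,(70,323.5),80))
plan((600,-175,220,1.64))
E
```

```text
[ 478.21508175 -273.00429977    8.        ] hole [ 480.41345159 -271.7080401    24.        ]
neck [ 601.95405437 -175.71808277  106.        ] should [ 601.24728394 -175.12915576   80.        ]
at [ 471.9 -206.9  294.1] yaw 0.269 t 2.9167 F [-0.3 -0.3  0.3] w 85.7 g 0.0
[0.6601, 0.0166, 0.3704, 0.0, 0.0001, -0.2181] rows 6
[0.5005, 0.4306, 0.3705, 0.0, 0.0001, -0.2181] rows 6
```

Call:
{"method": "servo_tool", "body": {
  "increments": [
    [0.66,0.02,0.36,0,0,-0.218],
    [0.66,0.02,0.36,0,0,-0.218],
    [0.66,0.02,0.36,0,0,-0.218],
    [0.66,0.02,0.36,0,0,-0.218],
    [0.66,0.02,0.36,0,0,-0.218],
    [0.66,0.02,0.36,0,0,-0.218]
  ]
}}

```text
clock: 3.42
position: [536.4, -190.7, 257.7]
tcp_rot: [0.886, 0.463, -0.0, -0.0]
wrist_force: [-0.3, -0.4, -0.4]
grip_width: 85.2
grasp_force: 0.0
```

Call:
{"method": "servo_tool", "body": {
  "increments": [
    [0.5,0.43,0.36,0,0,-0.218],
    [0.5,0.43,0.36,0,0,-0.218],
    [0.5,0.43,0.36,0,0,-0.218],
    [0.5,0.43,0.36,0,0,-0.218],
    [0.5,0.43,0.36,0,0,-0.218],
    [0.5,0.43,0.36,0,0,-0.218],
    [0.5,0.43,0.36,0,0,-0.218],
    [0.5,0.43,0.36,0,0,-0.218]
  ]
}}

```text
clock: 4.08
position: [600.3, -174.7, 221.9]
tcp_rot: [0.683, 0.73, -0.0, -0.0]
wrist_force: [-0.8, 0.3, 0.9]
grip_width: 85.5
grasp_force: 0.0
```

```bash
python3 - <<'E'
from h import *
s=optics.snapshot("wrist");cv2.imwrite("pics/w2.png",s["frame"])
print(np.round(proj(s,(601.5,-175.5,106))))
plan((601.5,-175.5,42,1.64))
E
```

```text
[223. 324.]
at [ 600.4 -174.5  222. ] yaw 1.638 t 4.1333 F [-0.3 -0.5 -0.3] w 85.7 g 0.0
[-0.0052, 0.0055, 0.9001, -0.0, 0.0, -0.0003] rows 3
[-0.0052, 0.0054, 0.9001, -0.0, 0.0, -0.0003] rows 3
```

View pics/w2.png

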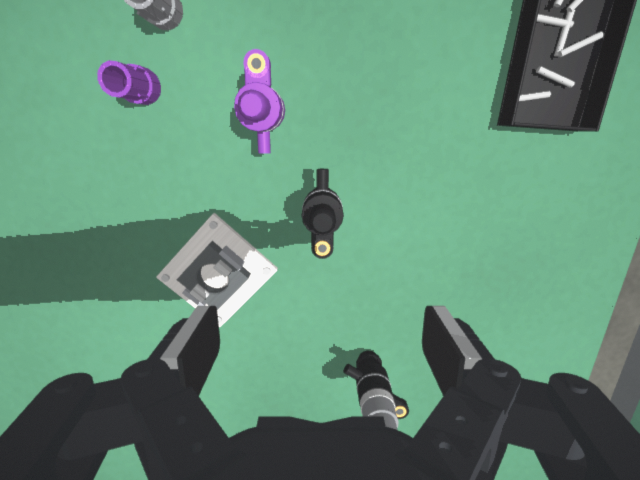

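The second wrist view shows the coil neck at (220,323) with its ear at (248,322), lined up between the fingers. The nest hole is at (276,216).

```bash
python3 - <<'E'
from h import *
s=optics.snapshot("wrist")
print("neck",atz(s,(219.5,322.5),106),"sh",atz(s,(213,322),80),"ear",atz(s,(248,322),72),"stub",atz(s,(171,323),50))
print("nest corners",np.mean([atz(s,c,8) for c in((213,213),(267,277),(277,157),(325,218))],0))
E
```

```text
neck [ 600.44091263 -172.1472391   106.        ] sh [ 600.10638649 -172.42887666   80.        ] ear [ 602.71542856 -209.59422091   72.        ] stub [ 598.72267362 -137.00745403   50.        ]
nest corners [ 479.0254379  -270.41414508    8.        ]
```

Call:
{"method": "servo_tool", "body": {
  "increments": [
    [0,0,0.4,0,0,0],
    [0.008,-0.01,0.8,0,0,0],
    [0.008,-0.01,0.9,0,0,0]
  ]
}}

```text
clock: 4.43
position: [596.0, -173.5, 127.0]
tcp_rot: [0.682, 0.731, -0.002, -0.003]
wrist_force: [-1.4, 0.1, -0.3]
grip_width: 85.5
grasp_force: 0.0
```

Call:
{"method": "servo_tool", "body": {
  "increments": [
    [0,0,0.3,0,0,0],
    [0,0,0.6,0,0,0],
    [0,0,0.8,0,0,0],
    [0,0,0.9,0,0,0],
    [0,0,0.9,0,0,0]
  ]
}}

```text
clock: 4.85
position: [598.6, -173.1, 40.7]
tcp_rot: [0.682, 0.731, -0.001, -0.001]
wrist_force: [-0.3, -0.8, 0.4]
grip_width: 85.0
grasp_force: 0.0
```

Call:
{"method": "servo_tool", "body": {
  "increments": [
    [0,0,0,0,0,0],
    [0,0,0,0,0,0],
    [0,0,0,0,0,0],
    [0,0,0,0,0,0],
    [0,0,0,0,0,0],
    [0,0,0,0,0,0],
    [0,0,0,0,0,0],
    [0,0,0,0,0,0]
  ],
  "fingers": 30,
  "squeeze": 60
}}

```text
clock: 5.52
position: [599.7, -173.2, 42.5]
tcp_rot: [0.682, 0.732, 0.0, 0.0]
wrist_force: [0.2, 0.4, 2.7]
grip_width: 29.6
grasp_force: 1.6
```

Call:
{"method": "servo_tool", "body": {
  "increments": [
    [0,0,0,0,0,0],
    [0,0,0,0,0,0],
    [0,0,0,0,0,0],
    [0,0,0,0,0,0],
    [0,0,0,0,0,0],
    [0,0,0,0,0,0]
  ]
}}

```text
clock: 6.02
position: [599.8, -173.2, 42.5]
tcp_rot: [0.682, 0.732, 0.0, 0.0]
wrist_force: [-1.0, 0.4, 5.6]
grip_width: 29.9
grasp_force: 2.7
```

```bash
python3 - <<'E'
from h import *
s=optics.snapshot("wrist");a=optics.snapshot("scene");b=optics.snapshot("side")
c1=cv2.resize(a["frame"][140:280,170:330],None,fx=2.5,fy=2.5,interpolation=3)
c2=cv2.resize(b["frame"][110:250,260:420],None,fx=2.5,fy=2.5,interpolation=3)
w=cv2.resize(s["frame"],(320,240))
o=np.zeros((590,800,3),np.uint8);o[:350,:400]=c1;o[:350,400:]=c2;o[350:,:320]=w;cv2.imwrite("pics/c3.png",o)
plan()
E
```

```text
at [ 599.8 -173.1   42.5] yaw 1.641 t 6.1667 F [-1.  -0.5  5.9] w 30.0 g 2.7
```

View pics/c3.png

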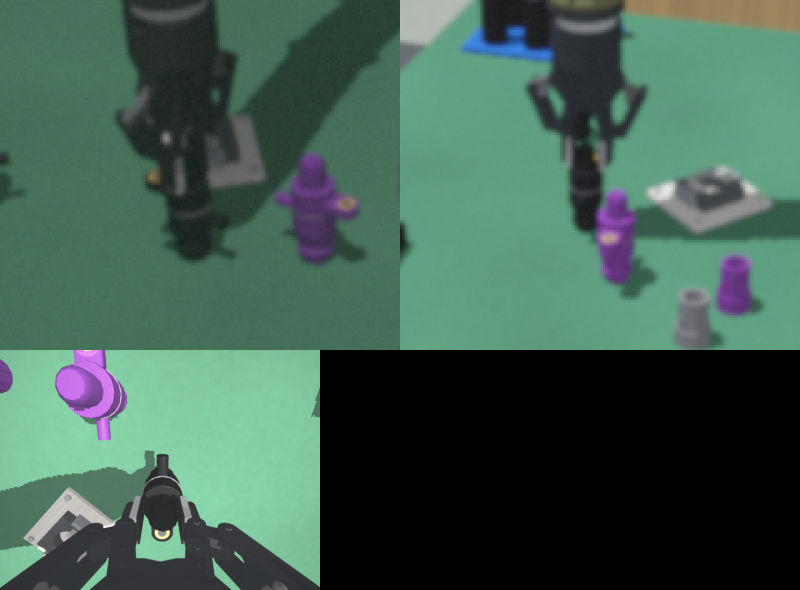

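The pads stopped at 30 mm, not on the 40 mm barrel, so I look closer.

```bash
python3 - <<'E'
from h import *
s=optics.snapshot("wrist")
for z in(42,61,80,106):print(z,np.round(proj(s,(599.8,-173.1,z))))
cv2.imwrite("pics/c4.png",cv2.resize(s["frame"][190:400,200:450],None,fx=2.8,fy=2.8,interpolation=3))
E
```

```text
42 [274. 323.]
61 [289. 323.]
80 [308. 324.]
106 [341. 324.]
```

View pics/c4.png

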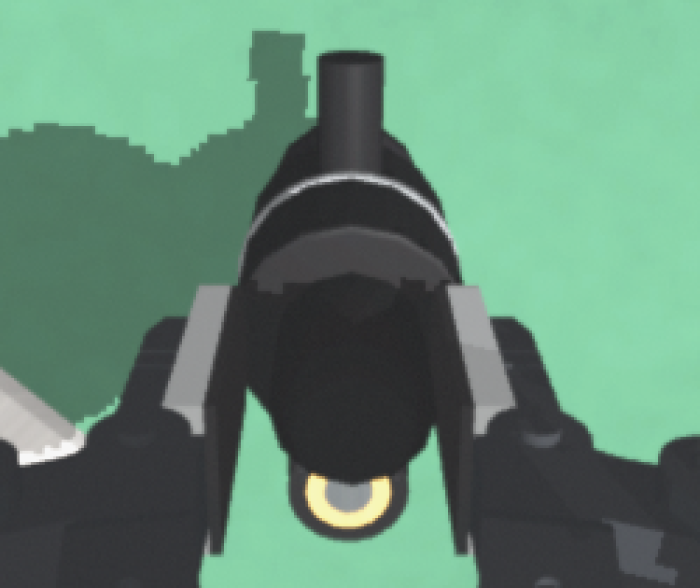

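```bash
python3 - <<'E'
from h import *
s=optics.snapshot("wrist");a=optics.snapshot("scene");b=optics.snapshot("side")
for z in(30,42,55,70,82):
    w=[np.array(proj(s,(599.8+dx,-162,z))) for dx in(-20,-15,15,20)]
    print(z,"wrist crop",[np.round((p-[190,200])*2.8).tolist() for p in w],"scene+x",np.round((np.array(proj(a,(618,-173,z)))-[140,170])*2.5),"side -x",np.round((np.array(proj(b,(582,-173,z)))-[110,260])*2.5))
print("coil top/shoulder/base scene",[np.round((np.array(proj(a,(600,-173,z)))-[140,170])*2.5) for z in(106,80,0)],"side",[np.round((np.array(proj(b,(600,-173,z)))-[110,260])*2.5) for z in(106,80,0)])
print("wrist shoulder front",np.round((np.array(proj(s,(600,-153,80)))-[190,200])*2.8),"stub end",np.round((np.array(proj(s,(600,-133,56)))-[190,200])*2.8),"ear bush",np.round((np.array(proj(s,(602,-209,72)))-[190,200])*2.8))
E
```

```text
30 wrist crop [[157.0, 251.0], [159.0, 275.0], [169.0, 420.0], [170.0, 445.0]] scene+x [236. 178.] side -x [208. 201.]
42 wrist crop [[177.0, 246.0], [178.0, 271.0], [189.0, 425.0], [191.0, 451.0]] scene+x [226. 176.] side -x [199. 201.]
55 wrist crop [[201.0, 239.0], [203.0, 267.0], [214.0, 431.0], [216.0, 459.0]] scene+x [214. 175.] side -x [189. 201.]
70 wrist crop [[233.0, 231.0], [235.0, 261.0], [247.0, 440.0], [249.0, 469.0]] scene+x [200. 173.] side -x [177. 201.]
82 wrist crop [[263.0, 223.0], [265.0, 255.0], [278.0, 447.0], [280.0, 479.0]] scene+x [188. 172.] side -x [167. 201.]
coil top/shoulder/base scene [array([156., 184.]), array([181., 187.]), array([253., 195.])] side [array([146., 185.]), array([167., 186.]), array([228., 186.])]
wrist shoulder front [213. 357.] stub end [ 53. 363.] ear bush [487. 343.]
```

Three views agree that the finger tips are really at z≈80, on the shoulder beside the neck, about 38 mm above the reported TCP. I'll open and go lower in small steps while watching the force.

Call:
{"method": "servo_tool", "body": {
  "increments": [
    [0,0,0,0,0,0],
    [0,0,0,0,0,0],
    [0,0,0,0,0,0],
    [0,0,0,0,0,0],
    [0,0,0,0,0,0],
    [0,0,0,0,0,0],
    [0,0,0,0,0,0],
    [0,0,0,0,0,0]
  ],
  "fingers": 75
}}

```text
clock: 7.03
position: [599.6, -173.1, 42.1]
tcp_rot: [0.682, 0.732, 0.0, -0.0]
wrist_force: [0.2, 0.0, 0.0]
grip_width: 75.1
grasp_force: 0.0
```

```bash
python3 - <<'E'
from h import *
s=optics.snapshot("wrist");a=optics.snapshot("scene");b=optics.snapshot("side")
plan()
o=np.zeros((600,800,3),np.uint8)
o[:,:400]=cv2.resize(a["frame"][120:270,190:290],(400,600),interpolation=3)
o[:300,400:]=cv2.resize(b["frame"][90:210,280:440],(400,300),interpolation=3)
o[300:,400:]=cv2.resize(s["frame"],(400,300));cv2.imwrite("pics/c5.png",o)
E
```

```text
at [ 599.6 -173.1   42.1] yaw 1.642 t 7.1833 F [-0.2 -0.3 -0.1] w 74.9 g 0.0
```

View pics/c5.png

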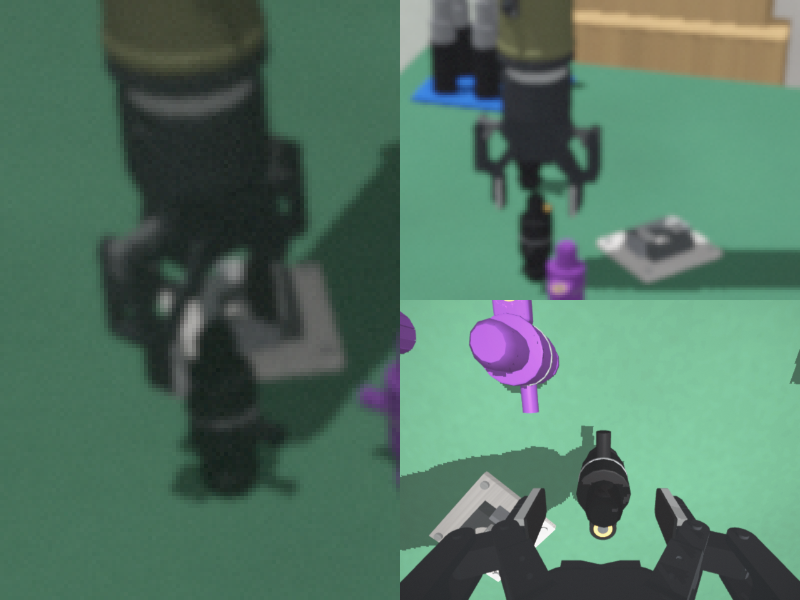

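```bash
python3 - <<'E'
from h import *
s=optics.snapshot("wrist");b=optics.snapshot("side")
c=-np.array(s["R"]).T@np.array(s["t"]);f=lambda X:np.round((np.array(proj(b,X))-[90,280])*2.5)
print("cam",c,f(c));[print(z,"axis",f((600,-173,z)),"-x42",f((560,-173,z)),"+x",f((640,-173,z))) for z in(55,70,85,106,115,145,180)]
E
```

```text
cam [592.85585495 -97.00467472 221.51564174] [130. 119.]
55 axis [236. 136.] -x42 [241. 170.] +x [231. 102.]
70 axis [225. 136.] -x42 [230. 170.] +x [220. 102.]
85 axis [213. 136.] -x42 [218. 170.] +x [208. 102.]
106 axis [196. 135.] -x42 [201. 170.] +x [191. 101.]
115 axis [189. 135.] -x42 [194. 170.] +x [184. 101.]
145 axis [164. 135.] -x42 [169. 170.] +x [160. 101.]
180 axis [135. 135.] -x42 [140. 171.] +x [131. 100.]
```

Call:
{"method": "servo_tool", "body": {
  "increments": [
    [0,0,0.04,0,0,0],
    [0,0,0.08,0,0,0],
    [0,0,0.1,0,0,0],
    [0,0,0.1,0,0,0]
  ]
}}

```text
clock: 7.62
position: [599.0, -173.1, 31.2]
tcp_rot: [0.682, 0.732, -0.0, -0.001]
wrist_force: [0.4, 0.7, -0.2]
grip_width: 74.6
grasp_force: 0.0
```

Call:
{"method": "servo_tool", "body": {
  "increments": [
    [0,0,0.01,0,0,0],
    [0,0,0.02,0,0,0],
    [0,0,0.03,0,0,0],
    [0,0,0.03,0,0,0]
  ]
}}

```text
clock: 7.95
position: [599.5, -173.1, 28.9]
tcp_rot: [0.682, 0.732, -0.0, -0.0]
wrist_force: [-0.8, 0.4, 0.3]
grip_width: 75.2
grasp_force: 0.0
```

Call:
{"method": "servo_tool", "body": {
  "increments": [
    [0,0,0.01,0,0,0],
    [0,0,0.02,0,0,0],
    [0,0,0.03,0,0,0],
    [0,0,0.03,0,0,0]
  ]
}}

```text
clock: 8.28
position: [599.4, -173.1, 25.9]
tcp_rot: [0.682, 0.732, -0.0, -0.0]
wrist_force: [-0.4, -0.3, -0.6]
grip_width: 74.7
grasp_force: 0.0
```

Call:
{"method": "servo_tool", "body": {
  "increments": [
    [0,0,0.01,0,0,0],
    [0,0,0.02,0,0,0],
    [0,0,0.03,0,0,0],
    [0,0,0.03,0,0,0]
  ]
}}

```text
clock: 8.62
position: [599.4, -173.1, 22.8]
tcp_rot: [0.682, 0.732, -0.0, -0.0]
wrist_force: [0.2, -0.4, 0.1]
grip_width: 75.1
grasp_force: 0.0
```

Call:
{"method": "servo_tool", "body": {
  "increments": [
    [0,0,0.01,0,0,0],
    [0,0,0.02,0,0,0],
    [0,0,0.03,0,0,0],
    [0,0,0.03,0,0,0]
  ]
}}

```text
clock: 8.95
position: [599.4, -173.1, 19.8]
tcp_rot: [0.682, 0.732, -0.0, -0.0]
wrist_force: [-0.0, -0.6, -0.2]
grip_width: 75.0
grasp_force: 0.0
```

Call:
{"method": "servo_tool", "body": {
  "increments": [
    [0,0,0.01,0,0,0],
    [0,0,0.02,0,0,0],
    [0,0,0.03,0,0,0],
    [0,0,0.03,0,0,0]
  ]
}}

```text
clock: 9.28
position: [599.4, -173.1, 16.9]
tcp_rot: [0.682, 0.732, -0.0, -0.0]
wrist_force: [0.6, -0.1, 0.2]
grip_width: 75.3
grasp_force: 0.0
```

Call:
{"method": "servo_tool", "body": {
  "increments": [
    [0,0,0.01,0,0,0],
    [0,0,0.02,0,0,0],
    [0,0,0.03,0,0,0],
    [0,0,0.03,0,0,0]
  ]
}}

```text
clock: 9.62
position: [599.5, -173.1, 13.9]
tcp_rot: [0.682, 0.732, -0.0, -0.0]
wrist_force: [0.4, -0.1, 0.1]
grip_width: 75.0
grasp_force: 0.0
```

Call:
{"method": "servo_tool", "body": {
  "increments": [
    [0,0,0,0,0,0],
    [0,0,0,0,0,0],
    [0,0,0,0,0,0],
    [0,0,0,0,0,0],
    [0,0,0,0,0,0],
    [0,0,0,0,0,0],
    [0,0,0,0,0,0],
    [0,0,0,0,0,0]
  ],
  "fingers": 30
}}

```text
clock: 10.28
position: [600.1, -173.0, 14.5]
tcp_rot: [0.682, 0.732, 0.0, 0.0]
wrist_force: [1.1, -0.9, 4.5]
grip_width: 38.7
grasp_force: 60.2
```

```bash
python3 - <<'E'
from h import *
s=optics.snapshot("wrist");b=optics.snapshot("side")
plan()
o=np.zeros((390,800,3),np.uint8)
o[:300,:400]=cv2.resize(b["frame"][90:210,280:440],(400,300),interpolation=3)
o[:,400:]=cv2.resize(s["frame"][190:424,200:440],(400,390));cv2.imwrite("pics/c6.png",o)
E
```

```text
at [ 600.1 -173.    14.4] yaw 1.642 t 10.3833 F [ 0.7 -0.4  5.5] w 38.5 g 60.3
```

View pics/c6.png

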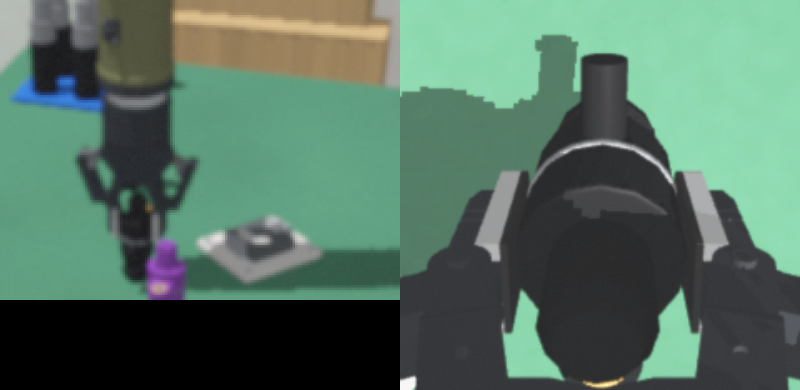

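The coil is held on its barrel: 38.5 mm opening, 60 N, neck centred between the pads, body clear of the neck. The coil stands at z=0 with the TCP reading 14.4, and I use that as the reference.

```bash
python3 - <<'E'
from h import *
plan((600,-173,85,1.642),(478,-271,85,1.642))
E
```

```text
at [ 600.1 -173.    14.4] yaw 1.642 t 10.3833 F [ 0.7 -0.4  5.5] w 38.5 g 60.3
[0.0003, 0.0001, -0.7055, 0.0003, 0.0, -0.0002] rows 2
[-0.4454, -0.6433, -0.0, 0.0, 0.0, 0.0] rows 2
[-0.4454, -0.6433, -0.0, 0.0, 0.0, 0.0] rows 2
```

Call:
{"method": "servo_tool", "body": {
  "increments": [
    [0,0,-0.1,0,0,0],
    [0,0,-0.3,0,0,0],
    [0,0,-0.6,0,0,0],
    [0,0,-0.7,0,0,0],
    [0,0,-0.7,0,0,0]
  ]
}}

```text
clock: 10.8
position: [600.8, -173.1, 86.7]
tcp_rot: [0.682, 0.732, 0.001, 0.002]
wrist_force: [-0.5, 1.0, -2.9]
grip_width: 38.6
grasp_force: 60.5
```

Call:
{"method": "servo_tool", "body": {
  "increments": [
    [-0.2,-0.3,0,0,0,0],
    [-0.44,-0.64,0,0,0,0],
    [-0.67,-0.97,0,0,0,0],
    [-0.67,-0.97,0,0,0,0]
  ]
}}

```text
clock: 11.13
position: [497.9, -254.5, 81.2]
tcp_rot: [0.685, 0.728, -0.005, -0.003]
wrist_force: [-2.0, -0.7, -2.9]
grip_width: 38.3
grasp_force: 61.0
```

Call:
{"method": "servo_tool", "body": {
  "increments": [
    [-0.12,-0.17,0,0,0,0],
    [-0.22,-0.31,0,0,0,0],
    [-0.22,-0.31,0,0,0,0],
    [-0.22,-0.31,0,0,0,0],
    [-0.22,-0.31,0,0,0,0]
  ]
}}

```text
clock: 11.55
position: [478.1, -270.4, 83.4]
tcp_rot: [0.682, 0.732, 0.0, -0.001]
wrist_force: [-0.1, 0.9, -2.6]
grip_width: 38.7
grasp_force: 61.1
```

```bash
python3 - <<'E'
from h import *
plan((478,-271,50,1.642))
s=optics.snapshot("wrist");a=optics.snapshot("scene");b=optics.snapshot("side")
for n,c in(("scene",a),("side",b)):print(n,np.round(proj(c,(478,-271,24))),np.round(proj(c,(478,-271,70))))
o=np.zeros((480,800,3),np.uint8)
o[:240,:400]=cv2.resize(a["frame"][140:236,180:340],(400,240),interpolation=3)
o[240:,:400]=cv2.resize(b["frame"][120:216,310:470],(400,240),interpolation=3)
o[:,400:]=cv2.resize(s["frame"][120:408,200:440],(400,480));cv2.imwrite("pics/c7.png",o)
E
```

```text
at [ 478.1 -270.4   83.4] yaw 1.641 t 11.55 F [-0.1  0.9 -2.6] w 38.7 g 61.1
[-0.0066, -0.001, 0.3337, -0.0002, -0.0004, -0.0002] rows 1
scene [194. 252.] [178. 250.]
side [184. 384.] [170. 385.]
```

View pics/c7.png

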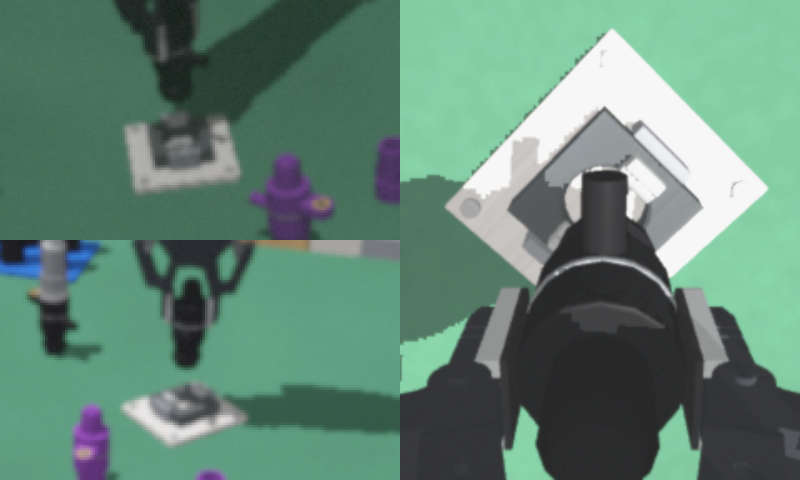

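All three views show the coil foot over the nest hole (scene crop foot (90,177) over hole (140,180); side crop foot (360,187) over hole (403,187)). I go down slowly and press.

Call:
{"method": "servo_tool", "body": {
  "increments": [
    [-0.005,0,0.15,0,0,0],
    [-0.005,0,0.3,0,0,0],
    [-0.005,0,0.32,0,0,0],
    [-0.005,0,0.32,0,0,0]
  ]
}}

```text
clock: 12.03
position: [477.9, -270.5, 51.3]
tcp_rot: [0.681, 0.732, -0.0, -0.001]
wrist_force: [0.5, 0.3, -1.8]
grip_width: 38.7
grasp_force: 61.0
```

Call:
{"method": "servo_tool", "body": {
  "increments": [
    [0,0,0.02,0,0,0],
    [0,0,0.04,0,0,0],
    [0,0,0.06,0,0,0],
    [0,0,0.08,0,0,0],
    [0,0,0.1,0,0,0],
    [0,0,0.1,0,0,0]
  ]
}}

```text
clock: 12.53
position: [478.0, -271.4, 41.8]
tcp_rot: [0.682, 0.732, -0.0, -0.0]
wrist_force: [-1.4, 0.1, -1.9]
grip_width: 38.5
grasp_force: 61.0
```

Call:
{"method": "servo_tool", "body": {
  "increments": [
    [0,0,0.02,0,0,0],
    [0,0,0.04,0,0,0],
    [0,0,0.06,0,0,0],
    [0,0,0.08,0,0,0],
    [0,0,0.1,0,0,0],
    [0,0,0.1,0,0,0]
  ]
}}

```text
clock: 13.03
position: [478.3, -271.5, 31.6]
tcp_rot: [0.682, 0.732, 0.0, -0.0]
wrist_force: [2.0, -0.2, -3.8]
grip_width: 38.6
grasp_force: 60.8
```

Call:
{"method": "servo_tool", "body": {
  "increments": [
    [0,0,0.02,0,0,0],
    [0,0,0.04,0,0,0],
    [0,0,0.06,0,0,0],
    [0,0,0.08,0,0,0],
    [0,0,0.09,0,0,0],
    [0,0,0.1,0,0,0],
    [0,0,0.1,0,0,0]
  ]
}}

```text
clock: 13.62
position: [478.2, -271.0, 22.4]
tcp_rot: [0.682, 0.732, -0.0, -0.0]
wrist_force: [-0.4, 2.5, 4.0]
grip_width: 38.3
grasp_force: 61.4
```

Call:
{"method": "servo_tool", "body": {
  "increments": [
    [0,0,0.01,0,0,0],
    [0,0,0.02,0,0,0],
    [0,0,0.02,0,0,0],
    [0,0,0.02,0,0,0]
  ]
}}

```text
clock: 13.95
position: [478.4, -271.2, 22.2]
tcp_rot: [0.682, 0.732, -0.0, 0.001]
wrist_force: [-5.3, 3.0, 22.3]
grip_width: 38.6
grasp_force: 63.1
```

The coil is home: the TCP read 22.2 under 22 N, exactly 8 mm above its bench height. I release it, rise and go towards the collar.

Call:
{"method": "servo_tool", "body": {
  "increments": [
    [0,0,-0.02,0,0,0],
    [0,0,-0.02,0,0,0],
    [0,0,-0.02,0,0,0],
    [0,0,-0.02,0,0,0],
    [0,0,-0.02,0,0,0],
    [0,0,-0.02,0,0,0],
    [0,0,-0.02,0,0,0],
    [0,0,-0.02,0,0,0]
  ],
  "fingers": 80
}}

```text
clock: 14.62
position: [478.1, -271.3, 21.9]
tcp_rot: [0.682, 0.732, 0.0, -0.0]
wrist_force: [1.1, -0.1, 0.5]
grip_width: 79.5
grasp_force: 0.0
```

Call:
{"method": "servo_tool", "body": {
  "increments": [
    [0,0,-0.2,0,0,0],
    [0,0,-0.6,0,0,0],
    [0,0,-1,0,0,0],
    [0,0,-1,0,0,0],
    [0,0,-1,0,0,0]
  ]
}}

```text
clock: 15.03
position: [479.7, -272.0, 124.4]
tcp_rot: [0.682, 0.732, 0.0, 0.002]
wrist_force: [0.0, -0.3, -0.8]
grip_width: 80.0
grasp_force: 0.0
```

```bash
python3 - <<'E'
from h import *
print(manip.read_state()["q"].round(2))
s=optics.snapshot("wrist")
print([(np.round(b["location"]),round(b["confidence"],2)) for b in models.boxes_of("wrist","coil")],proj(s,(478.3,-271.1,60)),proj(s,(478.3,-271.1,114)))
plan((560,120,170,1.64))
E
```

```text
[ 0.96  0.54 -0.76  1.8   0.45  0.98  0.09]
[(array([250., 318.]), 0.81), (array([  7., 438.]), 0.77)] (np.float64(238.52450008835214), np.float64(320.34908169108667)) (np.float64(266.2610522797544), np.float64(320.5853057359436))
at [ 477.6 -271.6  121.7] yaw 1.641 t 15.1333 F [ 0.6 -0.4  0.1] w 80.0 g 0.0
[0.962, 0.2742, -0.1212, -0.0001, 0.0, 0.0001] rows 3
[0.9621, 0.274, -0.1211, -0.0001, 0.0, 0.0001] rows 3
[0.9622, 0.2737, -0.121, -0.0001, 0.0, 0.0001] rows 3
[0.9623, 0.2735, -0.1209, -0.0001, 0.0, 0.0001] rows 3
```

Call:
{"method": "servo_tool", "body": {
  "increments": [
    [0.88,0.37,-0.12,0,0,0],
    [0.88,0.37,-0.12,0,0,0],
    [0.88,0.37,-0.12,0,0,0]
  ]
}}

```text
clock: 15.38
position: [510.3, -174.4, 134.0]
tcp_rot: [0.68, 0.734, 0.002, -0.001]
wrist_force: [0.6, 1.2, 0.6]
grip_width: 80.0
grasp_force: 0.0
```

Call:
{"method": "servo_tool", "body": {
  "increments": [
    [0.88,0.37,-0.12,0,0,0],
    [0.88,0.37,-0.12,0,0,0],
    [0.88,0.37,-0.12,0,0,0]
  ]
}}

```text
clock: 15.63
position: [540.8, -83.2, 146.2]
tcp_rot: [0.679, 0.734, 0.002, -0.001]
wrist_force: [0.7, 1.0, -0.1]
grip_width: 80.2
grasp_force: 0.0
```

Call:
{"method": "servo_tool", "body": {
  "increments": [
    [0.88,0.37,-0.12,0,0,0],
    [0.88,0.37,-0.12,0,0,0],
    [0.88,0.37,-0.12,0,0,0]
  ]
}}

```text
clock: 15.88
position: [571.0, 7.4, 158.1]
tcp_rot: [0.679, 0.734, 0.002, -0.001]
wrist_force: [-0.5, 0.8, 1.0]
grip_width: 80.0
grasp_force: 0.0
```

Call:
{"method": "servo_tool", "body": {
  "increments": [
    [0.88,0.37,-0.12,0,0,0],
    [0.88,0.37,-0.12,0,0,0],
    [0.88,0.37,-0.12,0,0,0],
    [0.88,0.37,-0.12,0,0,0],
    [0.88,0.37,-0.12,0,0,0],
    [0.88,0.37,-0.12,0,0,0]
  ]
}}

```text
clock: 16.38
position: [600.3, 88.6, 168.8]
tcp_rot: [0.682, 0.731, -0.001, -0.0]
wrist_force: [0.6, -0.7, 0.5]
grip_width: 80.0
grasp_force: 0.0
```

```bash
cat >> h.py <<'E'
def ring(s,X,r=70,sat=60,v=0):
    """centre of the unsaturated (grey/steel) blob nearest to the projection of X"""
    f=s["frame"];hsv=cv2.cvtColor(f,cv2.COLOR_BGR2HSV);m=((hsv[...,1]<sat)&(hsv[...,2]>v)).astype(np.uint8)
    n,l,st,c=cv2.connectedComponentsWithStats(m);p=np.array(proj(s,X))[::-1]
    k=[i for i in range(1,n) if st[i,4]>60];k.sort(key=lambda i:np.linalg.norm(c[i]-p))
    return p,[(c[i].round(1).tolist(),st[i].tolist()) for i in k[:3]]
E
python3 - <<'E'
from h import *
plan()
s=optics.snapshot("wrist");cv2.imwrite("pics/w3.png",s["frame"])
print(ring(s,(604,142,5)),[(np.round(b["location"]),round(b["confidence"],2)) for b in models.boxes_of("wrist","collar")])
E
```

```text
at [600.3  88.6 168.8] yaw 1.641 t 16.3833 F [ 0.6 -0.7  0.5] w 80.0 g 0.0
(array([330.37544547, 155.2493349 ]), [([330.0, 156.3], [309, 135, 43, 44, 847]), ([147.3, 285.4], [117, 259, 61, 54, 2086]), ([365.8, 397.8], [0, 232, 640, 248, 71781])]) [(array([144., 328.]), 0.86)]
```

```bash
python3 - <<'E'
from h import *
s=optics.snapshot("wrist");p=atz(s,(157,330.5),6);print(p)
plan((p[0],p[1],40,1.641))
E
```

```text
[604.69913897 139.8883156    6.        ]
at [600.7  88.2 169.6] yaw 1.639 t 16.5333 F [ 0.3 -0.4  0.8] w 80.2 g 0.0
[0.2573, 0.0384, 0.6475, -0.0002, 0.0002, -0.0003] rows 2
[0.257, 0.0382, 0.6477, -0.0002, 0.0002, -0.0003] rows 2
```

Call:
{"method": "servo_tool", "body": {
  "increments": [
    [0.26,0.03,0.3,0,0,0],
    [0.51,0.06,0.6,0,0,0],
    [0.51,0.06,0.95,0,0,0],
    [0.51,0.06,1,0,0,0],
    [0.51,0.06,1,0,0,0]
  ],
  "fingers": 58
}}

```text
clock: 16.95
position: [601.9, 139.2, 68.1]
tcp_rot: [0.682, 0.731, -0.002, -0.001]
wrist_force: [-0.7, -0.6, 0.4]
grip_width: 57.8
grasp_force: 0.0
```

Call:
{"method": "servo_tool", "body": {
  "increments": [
    [0,0,0.3,0,0,0],
    [0,0,0.6,0,0,0],
    [0,0,0.75,0,0,0],
    [0,0,0.75,0,0,0],
    [0,0,0.75,0,0,0]
  ]
}}

```text
clock: 17.37
position: [604.5, 140.3, -3.4]
tcp_rot: [0.682, 0.731, 0.0, 0.001]
wrist_force: [0.0, 0.6, 1.1]
grip_width: 58.1
grasp_force: 0.0
```

```bash
python3 - <<'E'
from h import *
s=optics.snapshot("wrist");print(ring(s,(604.5,139.2,6))[1][0])
cv2.imwrite("pics/c8.png",np.hstack([s["frame"][160:400,160:480]]))
plan((604.5,139.2,-36,1.641))
E
```

```text
([322.3, 281.0], [285, 243, 76, 75, 3014])
at [605.  141.   -2.7] yaw 1.64 t 17.4167 F [-0.   1.3  0.4] w 58.1 g 0.0
[-0.0175, -0.007, 0.3335, 0.0009, -0.0001, -0.0004] rows 1
```

View pics/c8.png

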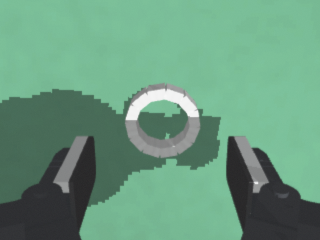

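The collar is at crop (121,163), midway between the fingers. I check it against the projection of the tool axis.

```bash
python3 - <<'E'
from h import *
s=optics.snapshot("wrist");print(ring(s,(604.5,139.2,6))[1][0]);print(atz(s,(281,323),6))
plan((604.5,139.5,-36,1.641))
E
```

```text
([321.2, 281.4], [284, 243, 76, 76, 2979])
[604.88090282 141.12376061   6.        ]
at [605.1 141.3  -2.4] yaw 1.64 t 17.4667 F [-0.2 -1.   0.1] w 57.9 g 0.0
[-0.0179, -0.0087, 0.3361, 0.0011, -0.0002, -0.0002] rows 1
```

Call:
{"method": "servo_tool", "body": {
  "increments": [
    [-0.005,0,0.1,0,0,0],
    [-0.005,0,0.2,0,0,0],
    [-0.005,0,0.25,0,0,0],
    [-0.005,0,0.28,0,0,0],
    [-0.005,0,0.28,0,0,0]
  ]
}}

```text
clock: 17.88
position: [602.7, 140.8, -33.9]
tcp_rot: [0.682, 0.732, -0.001, -0.0]
wrist_force: [-0.3, 1.1, -0.5]
grip_width: 58.2
grasp_force: 0.0
```

Call:
{"method": "servo_tool", "body": {
  "increments": [
    [0,0,0.01,0,0,0],
    [0,0,0.02,0,0,0],
    [0,0,0.03,0,0,0],
    [0,0,0.03,0,0,0]
  ]
}}

```text
clock: 18.22
position: [603.4, 141.0, -35.9]
tcp_rot: [0.682, 0.732, 0.0, 0.0]
wrist_force: [-0.2, -0.3, 0.4]
grip_width: 57.8
grasp_force: 0.0
```

Call:
{"method": "servo_tool", "body": {
  "increments": [
    [0,0,0.01,0,0,0],
    [0,0,0.02,0,0,0],
    [0,0,0.03,0,0,0],
    [0,0,0.03,0,0,0]
  ]
}}

```text
clock: 18.55
position: [603.3, 140.9, -39.1]
tcp_rot: [0.682, 0.732, -0.0, -0.0]
wrist_force: [-0.2, -0.3, 0.3]
grip_width: 57.9
grasp_force: 0.0
```

Call:
{"method": "servo_tool", "body": {
  "increments": [
    [0,0,-0.025,0,0,0],
    [0,0,-0.025,0,0,0],
    [0,0,-0.025,0,0,0],
    [0,0,-0.025,0,0,0],
    [0,0,-0.025,0,0,0],
    [0,0,-0.025,0,0,0],
    [0,0,-0.025,0,0,0],
    [0,0,-0.025,0,0,0]
  ],
  "fingers": 30,
  "squeeze": 40
}}

```text
clock: 19.22
position: [603.6, 141.1, -35.6]
tcp_rot: [0.682, 0.732, 0.0, 0.0]
wrist_force: [-1.4, -0.3, 5.8]
grip_width: 36.3
grasp_force: 39.4
```

Call:
{"method": "servo_tool", "body": {
  "increments": [
    [0,0,0,0,0,0],
    [0,0,0,0,0,0],
    [0,0,-0.1,0,0,0],
    [0,0,-0.4,0,0,0],
    [0,0,-0.8,0,0,0],
    [0,0,-1,0,0,0],
    [0,0,-1,0,0,0]
  ]
}}

```text
clock: 19.8
position: [606.2, 142.8, 69.5]
tcp_rot: [0.682, 0.732, 0.004, 0.002]
wrist_force: [0.5, 0.4, -0.2]
grip_width: 36.3
grasp_force: 40.1
```

```bash
python3 - <<'E'
from h import *
plan((604,141,160,1.641),(478.5,-271.2,160,1.641))
E
```

```text
at [606.2 142.8  69.5] yaw 1.642 t 19.8 F [ 0.5  0.4 -0.2] w 36.3 g 40.1
[-0.014, -0.0158, -0.9055, 0.0026, -0.0007, 0.0002] rows 3
[-0.8048, -0.3082, -0.0, -0.0, -0.0, 0.0] rows 3
[-0.8048, -0.3082, -0.0, -0.0, -0.0, 0.0] rows 3
[-0.8048, -0.3082, -0.0, -0.0, -0.0, 0.0] rows 3
[-0.8048, -0.3082, -0.0, -0.0, -0.0, 0.0] rows 3
[-0.8048, -0.3082, -0.0, -0.0, -0.0, 0.0] rows 3
```

Call:
{"method": "servo_tool", "body": {
  "increments": [
    [0,0,-0.4,0,0,0],
    [0,0,-0.6,0,0,0],
    [0,0,-0.6,0,0,0]
  ]
}}

```text
clock: 20.05
position: [605.5, 142.4, 128.5]
tcp_rot: [0.682, 0.732, 0.003, 0.002]
wrist_force: [0.4, 0.7, -0.2]
grip_width: 36.0
grasp_force: 40.3
```

Call:
{"method": "servo_tool", "body": {
  "increments": [
    [-0.8,-0.31,0,0,0,0],
    [-0.8,-0.31,0,0,0,0],
    [-0.8,-0.31,0,0,0,0]
  ]
}}

```text
clock: 20.3
position: [575.9, 49.1, 122.1]
tcp_rot: [0.685, 0.729, -0.004, 0.001]
wrist_force: [0.1, -1.9, -1.8]
grip_width: 36.3
grasp_force: 40.3
```

Call:
{"method": "servo_tool", "body": {
  "increments": [
    [-0.8,-0.31,0,0,0,0],
    [-0.8,-0.31,0,0,0,0],
    [-0.8,-0.31,0,0,0,0]
  ]
}}

```text
clock: 20.55
position: [549.9, -33.1, 122.0]
tcp_rot: [0.685, 0.728, -0.004, 0.0]
wrist_force: [-0.2, -1.5, -1.5]
grip_width: 35.9
grasp_force: 40.3
```

Call:
{"method": "servo_tool", "body": {
  "increments": [
    [-0.8,-0.31,0,0,0,0],
    [-0.8,-0.31,0,0,0,0],
    [-0.8,-0.31,0,0,0,0]
  ]
}}

```text
clock: 20.8
position: [524.1, -114.6, 122.0]
tcp_rot: [0.685, 0.728, -0.004, -0.0]
wrist_force: [-1.5, -1.5, -0.6]
grip_width: 35.9
grasp_force: 40.3
```

Call:
{"method": "servo_tool", "body": {
  "increments": [
    [-0.8,-0.31,0,0,0,0],
    [-0.8,-0.31,0,0,0,0],
    [-0.8,-0.31,0,0,0,0]
  ]
}}

```text
clock: 21.05
position: [498.5, -196.3, 122.1]
tcp_rot: [0.686, 0.728, -0.003, -0.0]
wrist_force: [-1.4, -0.5, -1.2]
grip_width: 36.3
grasp_force: 40.3
```

Call:
{"method": "servo_tool", "body": {
  "increments": [
    [-0.8,-0.31,0,0,0,0],
    [-0.8,-0.31,0,0,0,0],
    [-0.8,-0.31,0,0,0,0],
    [-0.8,-0.31,0,0,0,0],
    [-0.8,-0.31,0,0,0,0]
  ]
}}

```text
clock: 21.47
position: [476.8, -268.8, 123.2]
tcp_rot: [0.682, 0.731, 0.0, -0.0]
wrist_force: [0.1, 1.0, -0.1]
grip_width: 36.1
grasp_force: 40.3
```

```bash
python3 - <<'E'
from h import *
plan((478.3,-271.2,100,1.641))
s=optics.snapshot("wrist")
print("neck proj",proj(s,(478.3,-271.1,114)),"TCP collar proj",proj(s,(*manip.read_state()["position"][:2],manip.read_state()["position"][2]+40)))
cv2.imwrite("pics/c9.png",s["frame"][140:440,160:480])
E
```

```text
at [ 476.8 -268.8  123.2] yaw 1.64 t 21.4667 F [ 0.1  1.  -0.1] w 36.1 g 40.3
[-0.0248, 0.0136, 0.2318, -0.0001, -0.0003, -0.0004] rows 1
neck proj (np.float64(272.38793034977294), np.float64(325.303356080857)) TCP collar proj (np.float64(308.6244168758077), np.float64(324.811362656138))
```

View pics/c9.png

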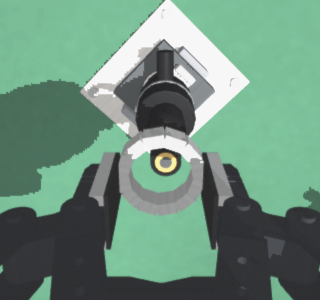

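The collar is held level at crop (160,160), and the neck is seen at crop (115,165), where the projection puts it. I align and lower it.

Call:
{"method": "servo_tool", "body": {
  "increments": [
    [-0.023,0.014,0.1,0,0,0],
    [-0.023,0.014,0.2,0,0,0],
    [-0.023,0.014,0.3,0,0,0],
    [-0.023,0.014,0.36,0,0,0],
    [-0.023,0.014,0.36,0,0,0],
    [-0.023,0.014,0.36,0,0,0]
  ]
}}

```text
clock: 22.02
position: [478.4, -270.6, 86.9]
tcp_rot: [0.681, 0.732, -0.0, -0.001]
wrist_force: [0.7, 0.4, 0.3]
grip_width: 36.1
grasp_force: 40.3
```

Call:
{"method": "servo_tool", "body": {
  "increments": [
    [0,0,0.03,0,0,0],
    [0,0,0.06,0,0,0],
    [0,0,0.09,0,0,0],
    [0,0,0.12,0,0,0],
    [0,0,0.15,0,0,0],
    [0,0,0.15,0,0,0]
  ]
}}

```text
clock: 22.52
position: [478.3, -271.2, 72.0]
tcp_rot: [0.682, 0.732, -0.0, -0.0]
wrist_force: [-0.1, -0.2, -0.4]
grip_width: 36.0
grasp_force: 40.3
```

Collar bottom is about 6 mm below the neck top with no contact force. I continue to the shoulder (TCP ≈ 52).

Call:
{"method": "servo_tool", "body": {
  "increments": [
    [0,0,0.03,0,0,0],
    [0,0,0.06,0,0,0],
    [0,0,0.09,0,0,0],
    [0,0,0.12,0,0,0],
    [0,0,0.15,0,0,0],
    [0,0,0.17,0,0,0],
    [0,0,0.17,0,0,0]
  ]
}}

```text
clock: 23.1
position: [478.4, -271.1, 55.1]
tcp_rot: [0.682, 0.732, -0.0, -0.0]
wrist_force: [-0.3, -0.4, -0.4]
grip_width: 36.2
grasp_force: 40.3
```

Call:
{"method": "servo_tool", "body": {
  "increments": [
    [0,0,0.01,0,0,0],
    [0,0,0.02,0,0,0],
    [0,0,0.03,0,0,0],
    [0,0,0.03,0,0,0]
  ]
}}

```text
clock: 23.43
position: [478.8, -271.2, 52.6]
tcp_rot: [0.682, 0.732, 0.0, 0.0]
wrist_force: [0.8, 0.9, -0.2]
grip_width: 35.8
grasp_force: 40.3
```

Call:
{"method": "servo_tool", "body": {
  "increments": [
    [0,0,0.01,0,0,0],
    [0,0,0.015,0,0,0],
    [0,0,0.015,0,0,0],
    [0,0,0.015,0,0,0]
  ]
}}

```text
clock: 23.77
position: [479.4, -271.5, 52.3]
tcp_rot: [0.682, 0.732, 0.0, 0.001]
wrist_force: [-1.3, 0.4, 10.5]
grip_width: 35.8
grasp_force: 41.3
```

Call:
{"method": "servo_tool", "body": {
  "increments": [
    [0,0,0.01,0,0,0],
    [0,0,0.01,0,0,0],
    [0,0,0.01,0,0,0]
  ]
}}

```text
clock: 24.02
position: [479.6, -271.7, 52.2]
tcp_rot: [0.682, 0.732, -0.0, 0.002]
wrist_force: [-3.3, -0.4, 18.9]
grip_width: 35.9
grasp_force: 42.1
```

The collar is seated: contact at TCP 52.3 against 52.4 expected, 19 N press. I release it and go to the grey boot.

Call:
{"method": "servo_tool", "body": {
  "increments": [
    [0,0,-0.02,0,0,0],
    [0,0,-0.02,0,0,0],
    [0,0,-0.02,0,0,0],
    [0,0,-0.02,0,0,0],
    [0,0,-0.02,0,0,0],
    [0,0,-0.02,0,0,0],
    [0,0,-0.02,0,0,0],
    [0,0,-0.02,0,0,0]
  ],
  "fingers": 75
}}

```text
clock: 24.68
position: [478.5, -271.1, 51.9]
tcp_rot: [0.682, 0.732, 0.0, -0.0]
wrist_force: [0.2, -0.7, -0.1]
grip_width: 75.1
grasp_force: 0.0
```

Call:
{"method": "servo_tool", "body": {
  "increments": [
    [0,0,-0.3,0,0,0],
    [0,0,-0.7,0,0,0],
    [0,0,-1,0,0,0],
    [0,0,-1,0,0,0],
    [0,0,-1,0,0,0]
  ]
}}

```text
clock: 25.1
position: [479.7, -271.6, 153.9]
tcp_rot: [0.682, 0.732, 0.0, 0.002]
wrist_force: [-0.0, 0.5, -0.7]
grip_width: 74.8
grasp_force: 0.0
```

```bash
python3 - <<'E'
from h import *
s=optics.snapshot("wrist")
print([(np.round(b["location"]),round(b["confidence"],2)) for b in models.boxes_of("wrist","collar")],ring(s,(478.3,-271.1,98)),proj(s,(478.3,-271.1,98)))
cv2.imwrite("pics/w5.png",s["frame"])
plan((432,-45,160,1.641))
E
```

```text
[(array([226., 312.]), 0.71)] (array([320.44305035, 242.65573316]), [([320.5, 210.7], [243, 133, 156, 160, 12096]), ([321.0, 280.0], [316, 276, 11, 9, 80]), ([328.2, 417.2], [0, 301, 640, 179, 59220])]) (np.float64(242.6557331592614), np.float64(320.4430503528159))
at [ 478.  -271.3  151.5] yaw 1.641 t 25.2 F [-0.7  0.1 -1.2] w 75.0 g 0.0
[0.7632, -0.0998, -0.0281, -0.0001, -0.0, 0.0] rows 2
[0.7632, -0.0998, -0.0281, -0.0001, -0.0, 0.0] rows 2
[0.7632, -0.0999, -0.0282, -0.0001, -0.0, 0.0] rows 2
```

Call:
{"method": "servo_tool", "body": {
  "increments": [
    [0.76,-0.1,-0.03,0,0,0],
    [0.76,-0.1,-0.03,0,0,0]
  ]
}}

```text
clock: 25.37
position: [461.9, -195.7, 153.3]
tcp_rot: [0.683, 0.73, -0.0, -0.002]
wrist_force: [0.8, 1.5, 0.8]
grip_width: 75.1
grasp_force: 0.0
```

Call:
{"method": "servo_tool", "body": {
  "increments": [
    [0.76,-0.1,-0.03,0,0,0],
    [0.76,-0.1,-0.03,0,0,0]
  ]
}}

```text
clock: 25.53
position: [446.1, -118.7, 156.9]
tcp_rot: [0.682, 0.732, -0.0, -0.001]
wrist_force: [1.4, 0.6, 0.8]
grip_width: 75.1
grasp_force: 0.0
```

Call:
{"method": "servo_tool", "body": {
  "increments": [
    [0.76,-0.1,-0.03,0,0,0],
    [0.76,-0.1,-0.03,0,0,0],
    [0.76,-0.1,-0.03,0,0,0],
    [0.76,-0.1,-0.03,0,0,0],
    [0.76,-0.1,-0.03,0,0,0]
  ]
}}

```text
clock: 25.95
position: [432.1, -46.6, 160.3]
tcp_rot: [0.682, 0.732, -0.001, -0.001]
wrist_force: [0.1, -0.7, -0.7]
grip_width: 75.0
grasp_force: 0.0
```

```bash
python3 - <<'E'
from h import *
plan()
s=optics.snapshot("wrist")
print(ring(s,(432,4,40)))
for q in("boot",):print([(np.round(b["location"]),round(b["confidence"],2)) for b in models.boxes_of("wrist",q)])
f=s["frame"];p=np.round(proj(s,(432,4,40))).astype(int);print(p)
# bright-to-dark structure: print coarse mask of unsaturated pixels with value
h=cv2.cvtColor(f,cv2.COLOR_BGR2HSV)
for r in range(p[0]-50,p[0]+50,5):print(r,"".join("." if h[r,c,1]>60 else chr(48+h[r,c,2]//26) for c in range(p[1]-45,p[1]+45,2)))
E
```

```text
at [432.1 -46.6 160.3] yaw 1.642 t 25.95 F [ 0.1 -0.7 -0.7] w 75.0 g 0.0
(array([326.72821595, 162.29443992]), [([325.9, 159.8], [306, 138, 41, 45, 1042]), ([420.7, 271.3], [412, 256, 21, 36, 70]), ([451.4, 242.3], [447, 238, 10, 10, 79])])
[(array([231., 290.]), 0.96), (array([151., 316.]), 0.6)]
[162 327]
112 .............................................
117 .............................................
122 .............................................
127 .............................................
132 .............................................
137 .............................................
142 ................678786667888.................
147 ..............54568888888887788..............
152 .............458885........78888.............
157 ............45887...........47887............
162 ............4787............35887............
167 .............7894..........33687.............
172 ..............78854444443333788..............
177 ...............47888855567888................
182 ....................77777....................
187 .............................................
192 .............................................
197 .............................................
202 .............................................
207 .............................................
```

```bash
python3 - <<'E'
from h import *
s=optics.snapshot("wrist");p=atz(s,(161,326.5),55);q=atz(s,(160,326),20);print(p,q)
plan((432,4,60,1.641))
E
```

```text
[431.83431837   5.61771732  55.        ] [432.03163065   3.60220755  20.        ]
at [432.5 -47.2 160.5] yaw 1.639 t 26.1 F [ 0.1  0.1 -1.5] w 75.2 g 0.0
[0.2554, 0.0157, 0.5025, -0.0002, -0.0001, -0.0003] rows 2
[0.2555, 0.0157, 0.5025, -0.0002, -0.0001, -0.0003] rows 2
```

Call:
{"method": "servo_tool", "body": {
  "increments": [
    [0.26,0.02,0.2,0,0,0],
    [0.52,0.03,0.5,0,0,0],
    [0.52,0.03,0.8,0,0,0],
    [0.52,0.03,1,0,0,0],
    [0.52,0.03,1,0,0,0],
    [0.52,0.03,1,0,0,0]
  ],
  "fingers": 60
}}

```text
clock: 26.6
position: [431.3, 5.7, 60.5]
tcp_rot: [0.682, 0.731, -0.001, -0.001]
wrist_force: [-0.1, 0.7, 1.2]
grip_width: 60.1
grasp_force: 0.0
```

```bash
python3 - <<'E'
from h import *
s=optics.snapshot("wrist")
p=np.round(proj(s,(432,5,55))).astype(int);print(p)
h=cv2.cvtColor(s["frame"],cv2.COLOR_BGR2HSV)
for r in range(p[0]-56,p[0]+56,7):print(r,"".join("." if h[r,c,1]>60 else chr(48+h[r,c,2]//26) for c in range(p[1]-60,p[1]+60,3)))
plan((432,5,4,1.641))
E
```

```text
[272 324]
216 ........................................
223 ...............4334444445...............
230 .............34688777788754.............
237 ............33433444444444776...........
244 ...........444333444444445478...........
251 ...........443347888888875448...........
258 ...........437886......478866...........
265 ...........488533333333333754...........
272 ...........444334433333333344...........
279 ............44333443333333444...........
286 .............444334433344445............
293 ................444574445...............
300 ........................................
307 ........................................
314 ........................................
321 ........................................
at [432.2   5.8  61.4] yaw 1.64 t 26.65 F [ 0.3 -0.4  0.8] w 60.1 g 0.0
[-0.0084, -0.0023, 0.5742, -0.0002, -0.0001, -0.0002] rows 2
```

Call:
{"method": "servo_tool", "body": {
  "increments": [
    [-0.008,-0.005,0.2,0,0,0],
    [-0.008,-0.005,0.4,0,0,0],
    [-0.008,-0.005,0.5,0,0,0],
    [-0.008,-0.005,0.57,0,0,0],
    [-0.008,-0.005,0.57,0,0,0],
    [-0.008,-0.005,0.57,0,0,0]
  ]
}}

```text
clock: 27.15
position: [432.2, 5.1, 4.9]
tcp_rot: [0.682, 0.731, 0.0, 0.001]
wrist_force: [-0.4, -0.3, -0.3]
grip_width: 59.6
grasp_force: 0.0
```

Call:
{"method": "servo_tool", "body": {
  "increments": [
    [0,0,0,0,0,0],
    [0,0,0,0,0,0],
    [0,0,0,0,0,0],
    [0,0,0,0,0,0],
    [0,0,0,0,0,0],
    [0,0,0,0,0,0],
    [0,0,0,0,0,0],
    [0,0,0,0,0,0]
  ],
  "fingers": 22,
  "squeeze": 30
}}

```text
clock: 27.82
position: [432.2, 5.4, 4.9]
tcp_rot: [0.682, 0.732, 0.001, 0.001]
wrist_force: [-0.5, -1.2, 6.7]
grip_width: 28.4
grasp_force: 30.2
```

Call:
{"method": "servo_tool", "body": {
  "increments": [
    [0,0,0,0,0,0],
    [0,0,0,0,0,0]
  ]
}}

```text
clock: 27.98
position: [432.2, 5.4, 4.9]
tcp_rot: [0.682, 0.732, 0.001, 0.001]
wrist_force: [-0.1, 0.2, 7.1]
grip_width: 28.9
grasp_force: 30.2
```

Call:
{"method": "servo_tool", "body": {
  "increments": [
    [0,0,-0.1,0,0,0],
    [0,0,-0.3,0,0,0],
    [0,0,-0.6,0,0,0],
    [0,0,-0.9,0,0,0],
    [0,0,-0.9,0,0,0]
  ]
}}

```text
clock: 28.4
position: [433.9, 6.3, 98.4]
tcp_rot: [0.682, 0.732, 0.002, 0.002]
wrist_force: [0.2, -0.0, 0.6]
grip_width: 28.7
grasp_force: 29.9
```

Call:
{"method": "servo_tool", "body": {
  "increments": [
    [0,0,-0.3,0,0,0],
    [0,0,-0.6,0,0,0],
    [0,0,-0.65,0,0,0],
    [0,0,-0.65,0,0,0]
  ]
}}

```text
clock: 28.73
position: [432.6, 5.3, 160.6]
tcp_rot: [0.682, 0.731, 0.001, 0.002]
wrist_force: [-0.2, -0.4, -1.5]
grip_width: 29.2
grasp_force: 30.0
```

Call:
{"method": "servo_tool", "body": {
  "increments": [
    [-0.31,0.03,0,0,0,0],
    [-0.62,0.06,0,0,0,0],
    [-0.93,0.09,0,0,0,0]
  ]
}}

```text
clock: 28.98
position: [446.2, -87.8, 157.9]
tcp_rot: [0.681, 0.732, -0.001, -0.0]
wrist_force: [0.7, -0.8, -0.7]
grip_width: 29.1
grasp_force: 30.0
```

Call:
{"method": "servo_tool", "body": {
  "increments": [
    [-0.31,0.03,0,0,0,0],
    [-0.62,0.06,0,0,0,0],
    [-0.93,0.09,0,0,0,0]
  ]
}}

```text
clock: 29.23
position: [461.6, -180.5, 157.5]
tcp_rot: [0.682, 0.732, -0.001, -0.001]
wrist_force: [1.5, 0.0, -1.1]
grip_width: 28.7
grasp_force: 30.0
```

Call:
{"method": "servo_tool", "body": {
  "increments": [
    [-0.31,0.03,0,0,0,0],
    [-0.62,0.06,0,0,0,0],
    [-0.93,0.09,0,0,0,0],
    [-0.93,0.09,0,0,0,0],
    [-0.93,0.09,0,0,0,0],
    [-0.93,0.09,0,0,0,0]
  ]
}}

```text
clock: 29.73
position: [477.4, -270.0, 157.7]
tcp_rot: [0.682, 0.732, -0.0, -0.001]
wrist_force: [-0.3, 0.8, -0.6]
grip_width: 29.1
grasp_force: 30.0
```

```bash
python3 - <<'E'
from h import *
plan((478.4,-271.2,125,1.641))
E
```

```text
at [ 477.4 -270.   157.7] yaw 1.642 t 29.7333 F [-0.3  0.8 -0.6] w 29.1 g 30.0
[-0.0135, 0.0099, 0.3268, -0.0006, -0.0006, 0.0003] rows 1
```

Call:
{"method": "servo_tool", "body": {
  "increments": [
    [-0.013,0.01,0.1,0,0,0],
    [-0.013,0.01,0.2,0,0,0],
    [-0.013,0.01,0.3,0,0,0],
    [-0.013,0.01,0.34,0,0,0],
    [-0.013,0.01,0.34,0,0,0],
    [-0.013,0.01,0.34,0,0,0]
  ]
}}

```text
clock: 30.23
position: [479.1, -271.9, 124.7]
tcp_rot: [0.681, 0.732, -0.0, -0.0]
wrist_force: [0.1, -0.0, -0.5]
grip_width: 28.7
grasp_force: 30.0
```

Call:
{"method": "servo_tool", "body": {
  "increments": [
    [0,0,0.03,0,0,0],
    [0,0,0.06,0,0,0],
    [0,0,0.09,0,0,0],
    [0,0,0.11,0,0,0],
    [0,0,0.11,0,0,0]
  ]
}}

```text
clock: 30.65
position: [478.9, -272.2, 113.6]
tcp_rot: [0.682, 0.732, -0.0, -0.0]
wrist_force: [-0.5, 0.6, 0.0]
grip_width: 28.8
grasp_force: 30.0
```

Call:
{"method": "servo_tool", "body": {
  "increments": [
    [0,0,0.02,0,0,0],
    [0,0,0.04,0,0,0],
    [0,0,0.06,0,0,0],
    [0,0,0.08,0,0,0],
    [0,0,0.08,0,0,0]
  ]
}}

```text
clock: 31.07
position: [478.9, -272.2, 105.6]
tcp_rot: [0.682, 0.732, -0.0, -0.0]
wrist_force: [0.2, -0.2, -0.5]
grip_width: 28.8
grasp_force: 30.0
```

Call:
{"method": "servo_tool", "body": {
  "increments": [
    [0,0,0.01,0,0,0],
    [0,0,0.02,0,0,0],
    [0,0,0.03,0,0,0],
    [0,0,0.03,0,0,0]
  ]
}}

```text
clock: 31.4
position: [479.2, -272.3, 103.1]
tcp_rot: [0.682, 0.732, 0.0, 0.0]
wrist_force: [-0.2, -0.4, 0.1]
grip_width: 29.0
grasp_force: 30.0
```

Call:
{"method": "servo_tool", "body": {
  "increments": [
    [0,0,0.01,0,0,0],
    [0,0,0.015,0,0,0],
    [0,0,0.015,0,0,0]
  ]
}}

```text
clock: 31.65
position: [479.7, -272.5, 102.8]
tcp_rot: [0.682, 0.732, -0.0, 0.001]
wrist_force: [-2.1, 0.5, 9.5]
grip_width: 29.0
grasp_force: 30.9
```

```bash
python3 - <<'E'
from h import *
plan()
E
```

```text
at [ 479.7 -272.5  102.8] yaw 1.641 t 31.65 F [-2.1  0.5  9.5] w 29.0 g 30.9
```

The boot is seated on the collar (contact at TCP 102.9 as predicted). I release it, rise and move to view the contact.

Call:
{"method": "servo_tool", "body": {
  "increments": [
    [0,0,-0.015,0,0,0],
    [0,0,-0.015,0,0,0],
    [0,0,-0.015,0,0,0],
    [0,0,-0.015,0,0,0],
    [0,0,-0.015,0,0,0],
    [0,0,-0.015,0,0,0],
    [0,0,-0.015,0,0,0],
    [0,0,-0.015,0,0,0]
  ],
  "fingers": 70
}}

```text
clock: 32.32
position: [479.1, -272.2, 103.0]
tcp_rot: [0.682, 0.732, 0.0, -0.0]
wrist_force: [-0.8, 0.0, 0.4]
grip_width: 70.3
grasp_force: 0.0
```

Call:
{"method": "servo_tool", "body": {
  "increments": [
    [0,0,-0.2,0,0,0],
    [0,0,-0.6,0,0,0],
    [0,0,-1,0,0,0],
    [0,0,-1,0,0,0],
    [0,0,-1,0,0,0]
  ]
}}

```text
clock: 32.73
position: [480.6, -272.5, 205.4]
tcp_rot: [0.682, 0.732, 0.001, 0.002]
wrist_force: [0.6, 1.0, -0.4]
grip_width: 69.9
grasp_force: 0.0
```

```bash
python3 - <<'E'
from h import *
s=optics.snapshot("wrist")
p=np.round(proj(s,(479,-272.2,153))).astype(int);print(p)
h=cv2.cvtColor(s["frame"],cv2.COLOR_BGR2HSV)
for r in range(p[0]-49,p[0]+49,7):print(r,"".join("." if h[r,c,1]>60 else chr(48+h[r,c,2]//26) for c in range(p[1]-60,p[1]+60,3)))
plan((432,240,200,1.641))
E
```

```text
[244 320]
195 .999999996433334235324536899554999999999
202 9999997533333331589999862245555549999999
209 9998666633333354345666444845555599999998
216 .966666665333554434444443655559999999...
223 ...46666654454433334444444769999998.....
230 ......66666644377774447775479999........
237 ........4666657731121111477799..........
244 ...........56774333333333577............
251 .............57633333333347.............
258 ...............44433333444..............
265 ..................43344.................
272 ........................................
279 ........................................
286 ........................................
at [ 479.3 -272.5  203.6] yaw 1.641 t 32.7833 F [ 0.   0.4 -0.2] w 70.1 g 0.0
[0.8576, -0.0186, 0.005, 0.0, 0.0001, 0.0] rows 3
[0.8576, -0.0186, 0.0052, 0.0, 0.0001, 0.0] rows 3
[0.8576, -0.0187, 0.0053, 0.0, 0.0001, 0.0] rows 3
[0.8576, -0.0187, 0.0055, 0.0, 0.0001, 0.0] rows 3
[0.8576, -0.0187, 0.0057, 0.0, 0.0001, 0.0] rows 3
[0.8576, -0.0187, 0.0059, 0.0, 0.0001, 0.0] rows 3
```

Call:
{"method": "servo_tool", "body": {
  "increments": [
    [0.86,-0.02,0,0,0,0],
    [0.86,-0.02,0,0,0,0],
    [0.86,-0.02,0,0,0,0]
  ]
}}

```text
clock: 33.03
position: [469.9, -178.5, 202.6]
tcp_rot: [0.679, 0.735, 0.001, -0.002]
wrist_force: [-0.4, 1.3, 0.9]
grip_width: 69.6
grasp_force: 0.0
```

Call:
{"method": "servo_tool", "body": {
  "increments": [
    [0.86,-0.02,0,0,0,0],
    [0.86,-0.02,0,0,0,0],
    [0.86,-0.02,0,0,0,0]
  ]
}}

```text
clock: 33.28
position: [461.6, -93.1, 202.8]
tcp_rot: [0.678, 0.735, 0.001, -0.001]
wrist_force: [0.1, -0.0, 0.5]
grip_width: 69.9
grasp_force: 0.0
```

Call:
{"method": "servo_tool", "body": {
  "increments": [
    [0.86,-0.02,0,0,0,0],
    [0.86,-0.02,0,0,0,0],
    [0.86,-0.02,0,0,0,0]
  ]
}}

```text
clock: 33.53
position: [453.4, -7.7, 203.0]
tcp_rot: [0.678, 0.735, 0.001, -0.001]
wrist_force: [0.0, 0.3, 0.5]
grip_width: 70.0
grasp_force: 0.0
```

Call:
{"method": "servo_tool", "body": {
  "increments": [
    [0.86,-0.02,0,0,0,0],
    [0.86,-0.02,0,0,0,0],
    [0.86,-0.02,0,0,0,0]
  ]
}}

```text
clock: 33.78
position: [445.2, 78.1, 203.2]
tcp_rot: [0.678, 0.735, 0.001, -0.001]
wrist_force: [0.4, 1.1, 1.2]
grip_width: 69.8
grasp_force: 0.0
```

Call:
{"method": "servo_tool", "body": {
  "increments": [
    [0.86,-0.02,0.1,0,0,0],
    [0.86,-0.02,0.2,0,0,0],
    [0.86,-0.02,0.3,0,0,0]
  ]
}}

```text
clock: 34.03
position: [437.4, 162.9, 172.9]
tcp_rot: [0.679, 0.734, 0.002, -0.001]
wrist_force: [-0.5, -0.1, 0.4]
grip_width: 70.3
grasp_force: 0.0
```

Call:
{"method": "servo_tool", "body": {
  "increments": [
    [0.86,-0.02,0,0,0,0],
    [0.86,-0.02,0,0,0,0],
    [0.86,-0.02,0,0,0,0],
    [0.86,-0.02,0,0,0,0],
    [0.86,-0.02,0,0,0,0],
    [0.86,-0.02,0,0,0,0]
  ]
}}

```text
clock: 34.53
position: [430.9, 239.8, 172.4]
tcp_rot: [0.682, 0.731, -0.001, 0.0]
wrist_force: [-0.5, -0.8, 0.4]
grip_width: 70.2
grasp_force: 0.0
```

```bash
python3 - <<'E'
from h import *
plan()
s=optics.snapshot("wrist")
print(manip.read_state()["q"].round(2),[(np.round(b["location"]),round(b["confidence"],2)) for b in models.boxes_of("wrist","contact")])
p=np.round(proj(s,(432,290,40))).astype(int);print(p)
h=cv2.cvtColor(s["frame"],cv2.COLOR_BGR2HSV)
for r in range(p[0]-40,p[0]+40,4):print(r,"".join("." if h[r,c,1]>60 else chr(48+h[r,c,2]//26) for c in range(p[1]-40,p[1]+40,2)))
E
```

```text
at [430.9 239.8 172.4] yaw 1.64 t 34.5333 F [-0.5 -0.8  0.4] w 70.2 g 0.0
[ 0.06  0.42 -0.89  1.86  0.38  1.03 -0.92] [(array([160., 325.]), 0.76)]
[161 328]
121 ........................................
125 ........................................
129 ........................................
133 ........................................
137 ........................................
141 ........................................
145 ........................................
149 ..............4899999999................
153 .............8999987899999..............
157 ............876558999989999.............
161 ............555699999999999.............
165 ............555899999999999.............
169 .............5559999999899..............
173 ..............55568888998...............
177 .................6788...................
181 ........................................
185 ........................................
189 ........................................
193 ........................................
197 ........................................
```

```bash
python3 - <<'E'
from h import *
s=optics.snapshot("wrist");p=atz(s,(162.5,326.5),28);print(p,atz(s,(162.5,328),50))
plan((p[0],p[1],60,1.641))
E
```

```text
[431.66055155 287.89648883  28.        ] [432.44972675 289.89530557  50.        ]
at [431.2 240.  172.9] yaw 1.639 t 34.6833 F [ 0.3  0.1 -0.2] w 69.7 g 0.0
[0.2394, 0.0187, 0.5642, -0.0, 0.0001, -0.0003] rows 2
[0.2392, 0.0188, 0.5643, -0.0, 0.0001, -0.0003] rows 2
```

Call:
{"method": "servo_tool", "body": {
  "increments": [
    [0.24,0.02,0.2,0,0,0],
    [0.49,0.03,0.5,0,0,0],
    [0.49,0.03,0.8,0,0,0],
    [0.49,0.03,1,0,0,0],
    [0.49,0.03,1,0,0,0],
    [0.49,0.03,1,0,0,0]
  ],
  "fingers": 60
}}

```text
clock: 35.18
position: [430.1, 289.7, 72.8]
tcp_rot: [0.682, 0.731, -0.001, -0.0]
wrist_force: [-0.2, 0.7, 1.2]
grip_width: 60.0
grasp_force: 0.0
```

```bash
python3 - <<'E'
from h import *
s=optics.snapshot("wrist")
p=np.round(proj(s,(432,288.5,52))).astype(int);print(p,proj(s,(432,288.5,28)))
h=cv2.cvtColor(s["frame"],cv2.COLOR_BGR2HSV)
for r in range(p[0]-48,p[0]+40,5):print(r,"".join("." if h[r,c,1]>60 else chr(48+h[r,c,2]//26) for c in range(p[1]-50,p[1]+50,3)))
plan((432,288.5,-4,1.641))
E
```

```text
[263 326] (np.float64(250.4292286353589), np.float64(325.38683093515687))
215 ..................................
220 ..................................
225 ..................................
230 ..............55566...............
235 ...........4899999999.............
240 ..........5999988999997...........
245 .........49554444457999...........
250 ..........5534556555999...........
255 ..........5548999998456...........
260 ...........57999999945............
265 ............599655556.............
270 .............5555555..............
275 ..................................
280 ..................................
285 ..................................
290 ..................................
295 ..................................
300 ..................................
at [430.8 290.4  73.9] yaw 1.641 t 35.2333 F [-0.1 -0.4 -0.4] w 59.9 g 0.0
[-0.02, 0.0105, 0.7786, 0.0001, -0.0001, -0.0001] rows 2
```

Call:
{"method": "servo_tool", "body": {
  "increments": [
    [-0.017,0,0.2,0,0,0],
    [-0.017,0,0.4,0,0,0],
    [-0.017,0,0.6,0,0,0],
    [-0.017,0,0.68,0,0,0],
    [-0.017,0,0.7,0,0,0],
    [-0.017,0,0.7,0,0,0]
  ]
}}

```text
clock: 35.73
position: [431.0, 289.3, 4.0]
tcp_rot: [0.682, 0.731, 0.001, 0.0]
wrist_force: [0.3, -0.1, 0.4]
grip_width: 60.0
grasp_force: 0.0
```

Call:
{"method": "servo_tool", "body": {
  "increments": [
    [0,0,0.02,0,0,0],
    [0,0,0.04,0,0,0],
    [0,0,0.06,0,0,0],
    [0,0,0.07,0,0,0],
    [0,0,0.07,0,0,0]
  ]
}}

```text
clock: 36.15
position: [430.4, 289.0, -3.9]
tcp_rot: [0.682, 0.732, 0.0, 0.0]
wrist_force: [-0.7, -0.4, -1.0]
grip_width: 60.1
grasp_force: 0.0
```

Call:
{"method": "servo_tool", "body": {
  "increments": [
    [0,0,0,0,0,0],
    [0,0,0,0,0,0],
    [0,0,0,0,0,0],
    [0,0,0,0,0,0],
    [0,0,0,0,0,0],
    [0,0,0,0,0,0],
    [0,0,0,0,0,0],
    [0,0,0,0,0,0]
  ],
  "fingers": 8,
  "squeeze": 40
}}

```text
clock: 36.82
position: [430.4, 289.1, -3.8]
tcp_rot: [0.682, 0.732, 0.0, -0.0]
wrist_force: [0.5, -0.6, 1.6]
grip_width: 14.3
grasp_force: 38.9
```

Call:
{"method": "servo_tool", "body": {
  "increments": [
    [0,0,0,0,0,0],
    [0,0,0,0,0,0],
    [0,0,0,0,0,0]
  ]
}}

```text
clock: 37.07
position: [430.4, 289.1, -3.8]
tcp_rot: [0.682, 0.732, 0.0, 0.0]
wrist_force: [-0.7, 0.3, 2.4]
grip_width: 14.3
grasp_force: 39.0
```

Call:
{"method": "servo_tool", "body": {
  "increments": [
    [0,0,-0.1,0,0,0],
    [0,0,-0.4,0,0,0],
    [0,0,-0.8,0,0,0],
    [0,0,-1,0,0,0]
  ]
}}

```text
clock: 37.4
position: [430.5, 290.2, 99.7]
tcp_rot: [0.681, 0.732, 0.001, -0.0]
wrist_force: [0.2, 1.0, 1.1]
grip_width: 14.2
grasp_force: 39.0
```

Call:
{"method": "servo_tool", "body": {
  "increments": [
    [0,0,-0.4,0,0,0],
    [0,0,-0.8,0,0,0],
    [0,0,-1,0,0,0],
    [0,0,-1,0,0,0]
  ]
}}

```text
clock: 37.73
position: [431.6, 291.2, 201.3]
tcp_rot: [0.682, 0.732, 0.004, 0.001]
wrist_force: [0.7, 0.0, -0.8]
grip_width: 14.2
grasp_force: 39.1
```

Call:
{"method": "servo_tool", "body": {
  "increments": [
    [-0.31,0,0,0,0,0],
    [-0.62,0.01,0,0,0,0],
    [-0.93,0.015,0,0,0,0]
  ]
}}

```text
clock: 37.98
position: [437.7, 195.3, 195.7]
tcp_rot: [0.681, 0.732, -0.0, -0.0]
wrist_force: [1.2, -0.1, 0.4]
grip_width: 14.1
grasp_force: 39.1
```

Call:
{"method": "servo_tool", "body": {
  "increments": [
    [-0.31,0,0,0,0,0],
    [-0.62,0.01,0,0,0,0],
    [-0.93,0.015,0,0,0,0]
  ]
}}

```text
clock: 38.23
position: [445.7, 102.0, 195.7]
tcp_rot: [0.682, 0.732, -0.001, -0.0]
wrist_force: [0.2, 0.1, -0.4]
grip_width: 14.3
grasp_force: 39.1
```

Call:
{"method": "servo_tool", "body": {
  "increments": [
    [-0.31,0,0,0,0,0],
    [-0.62,0.01,0,0,0,0],
    [-0.93,0.015,0,0,0,0]
  ]
}}

```text
clock: 38.48
position: [453.8, 9.4, 195.7]
tcp_rot: [0.682, 0.732, -0.0, -0.0]
wrist_force: [1.2, -0.1, -1.6]
grip_width: 14.6
grasp_force: 39.1
```

Call:
{"method": "servo_tool", "body": {
  "increments": [
    [-0.31,0,0,0,0,0],
    [-0.62,0.01,0,0,0,0],
    [-0.93,0.015,0,0,0,0]
  ]
}}

```text
clock: 38.73
position: [461.8, -83.2, 195.8]
tcp_rot: [0.682, 0.732, -0.0, -0.0]
wrist_force: [0.2, 0.2, -0.4]
grip_width: 14.3
grasp_force: 39.1
```

Call:
{"method": "servo_tool", "body": {
  "increments": [
    [-0.31,0,0,0,0,0],
    [-0.62,0.01,0,0,0,0],
    [-0.93,0.015,0,0,0,0]
  ]
}}

```text
clock: 38.98
position: [469.9, -175.8, 195.7]
tcp_rot: [0.682, 0.732, -0.0, -0.001]
wrist_force: [0.7, 0.2, -0.6]
grip_width: 14.6
grasp_force: 39.1
```

Call:
{"method": "servo_tool", "body": {
  "increments": [
    [-0.31,0,0,0,0,0],
    [-0.62,0.01,0,0,0,0],
    [-0.93,0.015,0,0,0,0],
    [-0.93,0.015,0,0,0,0],
    [-0.93,0.015,0,0,0,0],
    [-0.93,0.015,0,0,0,0]
  ]
}}

```text
clock: 39.48
position: [478.3, -266.1, 195.5]
tcp_rot: [0.682, 0.732, 0.0, -0.001]
wrist_force: [0.3, 1.2, 0.6]
grip_width: 14.5
grasp_force: 39.1
```

```bash
python3 - <<'E'
from h import *
plan((478.8,-272,155,1.641))
E
```

```text
at [ 478.3 -266.1  195.5] yaw 1.642 t 39.4833 F [0.3 1.2 0.6] w 14.5 g 39.1
[-0.0599, 0.0011, 0.4053, -0.0003, -0.0005, 0.0003] rows 1
```

Call:
{"method": "servo_tool", "body": {
  "increments": [
    [-0.06,0,0.1,0,0,0],
    [-0.06,0,0.2,0,0,0],
    [-0.06,0,0.3,0,0,0],
    [-0.06,0,0.38,0,0,0],
    [-0.06,0,0.4,0,0,0],
    [-0.06,0,0.4,0,0,0],
    [-0.06,0,0.4,0,0,0]
  ]
}}

```text
clock: 40.07
position: [479.4, -272.6, 156.0]
tcp_rot: [0.681, 0.732, 0.0, -0.0]
wrist_force: [-0.5, 0.2, -0.2]
grip_width: 14.1
grasp_force: 39.1
```

Call:
{"method": "servo_tool", "body": {
  "increments": [
    [0,0,0.02,0,0,0],
    [0,0,0.04,0,0,0],
    [0,0,0.06,0,0,0],
    [0,0,0.08,0,0,0],
    [0,0,0.08,0,0,0]
  ]
}}

```text
clock: 40.48
position: [479.0, -272.9, 147.7]
tcp_rot: [0.682, 0.732, -0.0, -0.0]
wrist_force: [-0.1, 0.3, -0.3]
grip_width: 14.6
grasp_force: 39.1
```

Call:
{"method": "servo_tool", "body": {
  "increments": [
    [0,0,0.015,0,0,0],
    [0,0,0.03,0,0,0],
    [0,0,0.045,0,0,0],
    [0,0,0.06,0,0,0],
    [0,0,0.06,0,0,0]
  ]
}}

```text
clock: 40.9
position: [479.0, -272.9, 141.7]
tcp_rot: [0.682, 0.732, -0.0, -0.0]
wrist_force: [-0.2, 0.4, -1.0]
grip_width: 14.6
grasp_force: 39.1
```

The stem is 7 mm into the boot with no force. I continue to TCP ≈ 125.

Call:
{"method": "servo_tool", "body": {
  "increments": [
    [0,0,0.03,0,0,0],
    [0,0,0.06,0,0,0],
    [0,0,0.09,0,0,0],
    [0,0,0.12,0,0,0],
    [0,0,0.14,0,0,0],
    [0,0,0.14,0,0,0]
  ]
}}

```text
clock: 41.4
position: [478.9, -272.8, 127.5]
tcp_rot: [0.682, 0.732, -0.0, -0.0]
wrist_force: [-0.2, 1.1, -0.4]
grip_width: 14.4
grasp_force: 39.1
```

Call:
{"method": "servo_tool", "body": {
  "increments": [
    [0,0,0.01,0,0,0],
    [0,0,0.02,0,0,0],
    [0,0,0.03,0,0,0],
    [0,0,0.03,0,0,0]
  ]
}}

```text
clock: 41.73
position: [479.5, -273.0, 125.4]
tcp_rot: [0.682, 0.732, 0.0, 0.0]
wrist_force: [-0.8, 0.2, 2.2]
grip_width: 14.2
grasp_force: 39.2
```

Call:
{"method": "servo_tool", "body": {
  "increments": [
    [0,0,0.01,0,0,0],
    [0,0,0.01,0,0,0],
    [0,0,0.01,0,0,0]
  ]
}}

```text
clock: 41.98
position: [480.0, -273.2, 125.2]
tcp_rot: [0.682, 0.732, 0.0, 0.001]
wrist_force: [-1.1, 0.5, 8.3]
grip_width: 14.6
grasp_force: 39.8
```

Call:
{"method": "servo_tool", "body": {
  "increments": [
    [0,0,-0.015,0,0,0],
    [0,0,-0.015,0,0,0],
    [0,0,-0.015,0,0,0],
    [0,0,-0.015,0,0,0],
    [0,0,-0.015,0,0,0],
    [0,0,-0.015,0,0,0],
    [0,0,-0.015,0,0,0],
    [0,0,-0.015,0,0,0]
  ],
  "fingers": 60
}}

```text
clock: 42.65
position: [479.2, -272.9, 125.5]
tcp_rot: [0.682, 0.732, 0.0, -0.0]
wrist_force: [0.2, -0.3, -0.1]
grip_width: 60.0
grasp_force: 0.0
```

Call:
{"method": "servo_tool", "body": {
  "increments": [
    [0,0,-0.2,0,0,0],
    [0,0,-0.6,0,0,0],
    [0,0,-1,0,0,0],
    [0,0,-1,0,0,0]
  ]
}}

```text
clock: 42.98
position: [483.0, -273.0, 232.7]
tcp_rot: [0.681, 0.732, 0.002, 0.005]
wrist_force: [2.3, 1.0, 0.5]
grip_width: 59.9
grasp_force: 0.0
```

Call:
{"method": "servo_tool", "body": {
  "increments": [
    [0.4,0,0,0,0,0],
    [0.8,0,0,0,0,0],
    [1,0,0,0,0,0]
  ]
}}

```text
clock: 43.23
position: [471.9, -168.5, 226.2]
tcp_rot: [0.68, 0.733, 0.001, -0.0]
wrist_force: [0.1, 1.2, 0.5]
grip_width: 59.7
grasp_force: 0.0
```

Call:
{"method": "servo_tool", "body": {
  "increments": [
    [0.4,0,0,0,0,0],
    [0.8,0,0,0,0,0],
    [1,0,0,0,0,0],
    [1,0,0,0,0,0],
    [1,0,0,0,0,0]
  ]
}}

```text
clock: 43.65
position: [465.1, -72.4, 226.0]
tcp_rot: [0.681, 0.733, -0.0, 0.001]
wrist_force: [0.1, -0.5, -0.2]
grip_width: 59.9
grasp_force: 0.0
```

```bash
python3 - <<'E'
from h import *
plan()
a=optics.snapshot("scene");b=optics.snapshot("side")
o=np.zeros((600,800,3),np.uint8)
o[:,:400]=cv2.resize(a["frame"][80:260,200:320],(400,600),interpolation=3)
o[:,400:]=cv2.resize(b["frame"][50:230,320:440],(400,600),interpolation=3);cv2.imwrite("pics/f.png",o)
f=lambda s,r,c,k:[np.round((np.array(proj(s,(478.8,-272,z)))-[r,c])*3.33).tolist() for z in(8,88,98,153,181)]
print(f(a,80,200,0),f(b,50,320,0))
E
```

```text
at [465.1 -72.4 226. ] yaw 1.645 t 43.65 F [ 0.1 -0.5 -0.2] w 59.9 g 0.0
[[399.0, 173.0], [305.0, 163.0], [293.0, 162.0], [225.0, 155.0], [188.0, 151.0]] [[460.0, 211.0], [380.0, 216.0], [369.0, 216.0], [311.0, 219.0], [280.0, 221.0]]
```

View pics/f.png

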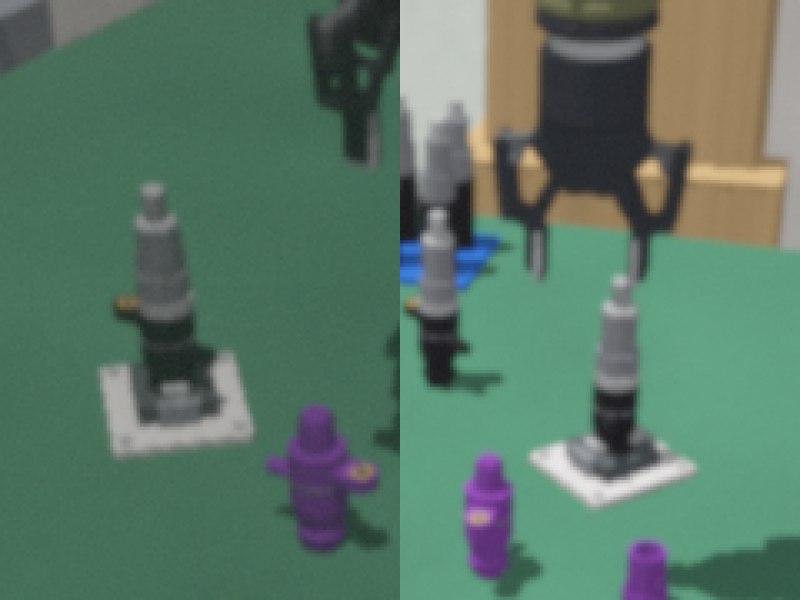

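The finished stack stands upright in the nest. Its contact top is at crop (187,152) in the scene view and (280,620) in the side view, where the projection puts it. The arm is clear, so I hand in.

```bash
python3 -c "
from plant import manip;print(manip.hand_in())"
```

```text
the job is handed in; nothing more can be done
None
```

The ignition coil is built up in the nest in the order asked (coil, collar, boot, contact), each part was pressed down and let go before the next, and I handed the job in at about 44 s, but the hand-in returned no verdict.

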